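# Pin out the drying bar and hang the gourd lanterns

## Task

Get the drying stand ready and load it: pull the sliding bar out of its sleeve by the wooden knob until the hole in the bar lines up with the hole in the sleeve, take the red-handled pin from the wooden block and push it down through both until its collar sits on the sleeve. Check that it holds by pulling outward on the knob with about 15 N (no more than 30), then hang every lantern standing on the bench by its bail on the hooks of the bar and let it hang still. Hang nothing before the pin is in, and leave the varnish jar, the brush and the cork sanding block where they are.

Things in the scene. Friction and masses are not known exactly. Their poses are not given: they have to be found in the camera images.
- stand: black steel drying stand, fixed. Origin: bench level under the middle of a level square sleeve (34 mm wide and high, 200 mm long along the stand's y, axis 267 mm up, on two columns over a 160 x 220 mm base). The bar slides out of the sleeve's end (y = -100 mm) towards -y; the hooks point to -x; z up. Below the bar a drip tray, 16 mm high (x -155 to 15, y -465 to -135 mm)
- sleeve_hole (a point): middle of the mouth of the upright round hole, 15 mm wide, in the sleeve's top (284 mm above the bench, 25 mm from the sleeve's end); the hole goes on through the sleeve's bottom wall
- bar (a joint): sliding bar of aluminium, 22 mm square: how far it is pulled out (m), 0 to 0.115, start 0 to 0.045. About 3 N of friction; it stays where it is left; no stop marks the right place. The holes line up at 0.085: a 6 mm red band round the bar then just shows in full at the sleeve's end
- bar_hole (a point): middle of the top mouth of the upright round hole, 15 mm wide, through the bar (inside the sleeve, 6 mm below the sleeve's top); lined up when right below sleeve_hole
- knob (a point): middle of the brown wooden knob on top of the bar's free end, 311 mm above the bench: 33 mm across, 26 mm high, on an 18 mm neck 20 mm high; grip it from above
- hook0 (a point): bottom of hook 0 of 3 (0 nearest the sleeve, 120 mm apart): axis of its 8 mm rod, 257 mm above the bench, 70 mm to the stand's -x from the bar's axis. The rod slopes down 10 mm from the bar's side to here, then rises 28 mm over 20 mm further out to its open tip: a bail is passed over the tip from the -x side, then lowered to here
- hook1 (a point): bottom of hook 1 of 3 (0 nearest the sleeve, 120 mm apart): axis of its 8 mm rod, 257 mm above the bench, 70 mm to the stand's -x from the bar's axis. The rod slopes down 10 mm from the bar's side to here, then rises 28 mm over 20 mm further out to its open tip: a bail is passed over the tip from the -x side, then lowered to here
- hook2 (a point): bottom of hook 2 of 3 (0 nearest the sleeve, 120 mm apart): axis of its 8 mm rod, 257 mm above the bench, 70 mm to the stand's -x from the bar's axis. The rod slopes down 10 mm from the bar's side to here, then rises 28 mm over 20 mm further out to its open tip: a bail is passed over the tip from the -x side, then lowered to here
- block: dark wooden block fixed to the bench, 60 x 60 mm, 68 mm high, with a 16 mm hole in its top in which the pin is kept. Origin: centre of its underside
- pin: retaining pin, upright in the block at the start: steel shank 12 mm thick, 62 mm long, its last 14 mm tapered to 4 mm; above it a collar 26 mm wide, 5 mm thick, then a red round handle 23 mm across, 30 mm high. Origin: on the axis at the collar's underside; z up along the handle. 80 g
- pin_seat (a point): the pin's origin: on its axis at the collar's underside
- lantern0: gourd lantern, tan with yellow dots: body 88 mm wide, 107 mm high, 0.18 to 0.29 kg, standing on its flat base, with a rigid upright bail of 8 mm black steel rod, 102 mm wide along the lantern's y axis; the axis of its straight top bar is 171 mm above the base, with a 60 mm high opening between bar and gourd. Origin: centre of the base, z up. May be absent (None)
- bail0 (a point): middle of the top bar of lantern0's bail, on the rod's axis
- lantern1: gourd lantern, pale with dark dots: body 88 mm wide, 107 mm high, 0.18 to 0.29 kg, standing on its flat base, with a rigid upright bail of 8 mm black steel rod, 102 mm wide along the lantern's y axis; the axis of its straight top bar is 171 mm above the base, with a 60 mm high opening between bar and gourd. Origin: centre of the base, z up. May be absent (None)
- bail1 (a point): middle of the top bar of lantern1's bail, on the rod's axis
- lantern2: gourd lantern, brown with yellow dots: body 88 mm wide, 107 mm high, 0.18 to 0.29 kg, standing on its flat base, with a rigid upright bail of 8 mm black steel rod, 102 mm wide along the lantern's y axis; the axis of its straight top bar is 171 mm above the base, with a 60 mm high opening between bar and gourd. Origin: centre of the base, z up. May be absent (None)
- bail2 (a point): middle of the top bar of lantern2's bail, on the rod's axis
- varnish: closed amber varnish jar, 60 mm wide, 85 mm high, behind the bar; leave it. Origin: centre of the base
- brush: brush lying on the bench behind the bar; leave it
- sander: cork sanding block 70 x 45 x 28 mm on the bench in front of the stand; leave it. Origin: centre of the base

How it is judged:
By the outcome, as a careful person would: the job done as asked, in the order asked, and still so for the second after the job is handed in, with the robot touching nothing.
Of lantern0, lantern1, lantern2 only 2 to 3 are there at a start; the rules pass over those that are not, and their reading is None.
At some moment in a run one of lantern0, lantern1, lantern2 may be knocked a few centimetres aside while the robot is not near it.
It also fails if it takes over 210 s, if anything falls off the work surface, if the arm or the gripper's body presses on something with over 40 N, if the wrist force passes 120 N, or if a joint passes its speed limit or range.

## Robot

A 7-joint arm with a two-finger parallel gripper is mounted at the origin on the work surface. World frame = base frame: x ahead of the robot, y to its left, z up, the work surface at z = 0. Lengths are in mm, angles in rad, forces in N, time in s.
With the tool pointing down it reaches from about 400 to 900 mm from the base axis. Payload 5.5 kg.
Tool frame: the origin (TCP) lies at the very end of the fingers, on their centre line; the grasp point (between the pads) lies 19 mm behind it; z points along the fingers, y is the line along which they close (so a half turn about z gives the same grasp; the last joint's range is limited). The gripper opens to 85 mm and grips with 20 to 120 N. Pads are 22 mm wide; open, the fingers measure 114 mm over their backs; the gripper's body (76 mm by 85 mm) begins 54 mm behind the grasp point. The pads swing forward as they close: fully open they stand 13 mm farther back than shut.
Start: joints at [1.577, 0.501, -0.427, 1.55, 0.221, 1.138, -0.21], TCP at [165.127, -628.676, 193.41] pointing down, gripper open.
Joint ranges: [-2.88, 2.88], [-0.31, 2.03], [-1.54, 1.56], [0.2, 2.42], [-1.41, 4.55], [0.19, 2.02], [-2.57, 2.57]. Speed limits (rad/s): [2.57, 2.57, 3.14, 3.14, 3.14, 3.14, 3.14].

## Interface

Orientations are given as a unit quaternion [x, y, z, w].
In Python, from station import arm, optics gives the robot as it stands.
- The arm moves only by the tool carry_out, never from a script. Its argument "plan" is a list of rows, each an object of numbers: "jaw": the closure, from 0 (fully open) to 1 (shut); "x", "y", "z": the shift along the tool's x, y, z in units of 25 mm (1.0 is 25 mm); "rx", "ry", "rz": the turn, a rotation vector about the tool's x, y, z in units of 5 degrees (1.0 is 5 degrees). In form: [{"jaw": .., "x": .., "y": .., "z": .., "rx": .., "ry": .., "rz": ..}, ...]. A call has 1 to 5 rows; each row shifts and turns the commanded pose from where the row before left it, along the tool's axes as they then stand; what a row does not reach is not made up. A row lasts 1/10 s, in which the tool goes at most 50 mm and 8.59 degrees, less where a joint would pass 70% of its speed; a pose out of reach is approached as far as the arm can. A call with a number of a shift or a turn outside -1 to 1 is refused whole. A call with a gripper value outside its range is refused whole. The fingers move at their own pace and stop on an object; the grip force is fixed at half the most. Time passes only in rows, so rows that do not move let the fingers close. It gives the time, the measured TCP pose, the force, the opening and the grip force at its end, in the units of the state.
- arm.read_state(): the state, without advancing time (a new reading comes with each control period).
- optics.read_camera(name): name is "side" or "top"; returns the picture (384x512x3 uint8, blue, green, red); there is no depth.
- optics.camera_info(name): a dict with "intrinsics" (3x3 intrinsics, pixels), "eye" and "orientation" of the camera in the world. Camera axes: x right, y up, looking along -z (the intrinsics and any distortion apply to the point x, -y, -z); pixel columns grow to the right and rows downward; lengths in mm; the calibration is good to about 2 mm. A picture is of the moment at which its call begins. camera_info takes no time and is no camera call.
- arm.sign_off(): hands the job in; it is judged then, once.
The state is a dict: "time_s": time; "joints": joint angles; "joint_velocities": joint speeds; "tau": joint torques, N m; "tcp_pos": TCP position; "ee_rot": TCP orientation; "ft_force": force on the tool from outside, world axes, zero at the start; "torque": the same for the moment, N m; "grip_width": opening from 0.0 (shut) to 1.0 (fully open); "finger_force": force on a finger pad.
Only numpy, scipy, OpenCV 4.12 (cv2) and the standard library are available. Lean on these libraries where they do the work, as an engineer would, in place of code of your own. Each camera call takes 0.05 s, during which the arm holds its last target. There are 200 camera calls.

## Working session

There is one attempt and no reset: what is moved stays moved. The work goes in short steps, Python scripts to look and compute and a tool call to move; the robot and the scene stay as the last step left them, time stands still between calls to the robot, and variables do not carry over. Pictures are saved under pics/ and viewed, at most 14 in all, crops included, and the job is handed in when it is done.

Besides the shell and the picture viewer there is one more tool, called as name(argument=value, ...), one argument or row to a line, values as JSON. carry_out: Moves the arm, as the interface text tells. Its arguments: {"type":"object","properties":{"plan":{"type":"array","items":{"type":"object","properties":{"jaw":{"type":"number"},"x":{"type":"number"},"y":{"type":"number"},"z":{"type":"number"},"rx":{"type":"number"},"ry":{"type":"number"},"rz":{"type":"number"}}}}},"required":["plan"]}

```bash
ls; mkdir -p pics
python3 - <<'E'
from station import arm, optics
import cv2
for n in("side","top"):
    im=optics.read_camera(n); cv2.imwrite(f"pics/{n}0.png",im)
    print(n,optics.camera_info(n))
s=arm.read_state();print(s)
E
```

```text
pics
side {'intrinsics': array([[442.5837137 ,   0.        , 259.99855239],
       [  0.        , 442.5837137 , 200.9804621 ],
       [  0.        ,   0.        ,   1.        ]]), 'eye': array([ 262.94507862, 1111.26683973,  922.8051456 ]), 'orientation': array([-0.07977183,  0.47455895,  0.86770046, -0.12460407])}
top {'intrinsics': array([[388.75656012,   0.        , 256.0331041 ],
       [  0.        , 388.75656012, 189.73404181],
       [  0.        ,   0.        ,   1.        ]]), 'eye': array([ 452.30549559,   10.6719177 , 1313.02924873]), 'orientation': array([ 0.03932822, -0.06294415, -0.69682783,  0.71338791])}
{'time_s': 0.1, 'joints': array([ 1.57718358,  0.50179657, -0.42682422,  1.55137113,  0.22083041,
        1.13830413, -0.21026568]), 'joint_velocities': array([ 2.44263636e-04, -1.41476486e-03,  8.33022302e-05, -6.72106586e-04,
       -8.66706813e-04, -1.23722442e-04, -2.08160962e-05]), 'tau': array([-1.10871842e-02, -5.70805442e+01, -5.83857760e+00, -2.81745243e+01,
        1.04037012e-02,  5.68709293e-03,  4.06562378e-06]), 'tcp_pos': array([ 164.88478549, -628.00287346,  192.42729457]), 'ee_rot': array([ 9.91759437e-01,  1.28110869e-01, -9.18220653e-05, -9.03186811e-04]), 'ft_force': array([ 0.24307923, -0.07729246, -0.14421582]), 'torque': array([-0.01172687, -0.02629073,  0.01508446]), 'finger_force': 0.0, 'grip_width': 1.0021964486178172}
```

View pics/top0.png

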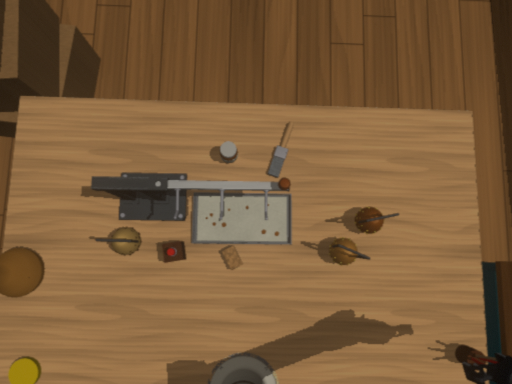

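View pics/side0.png

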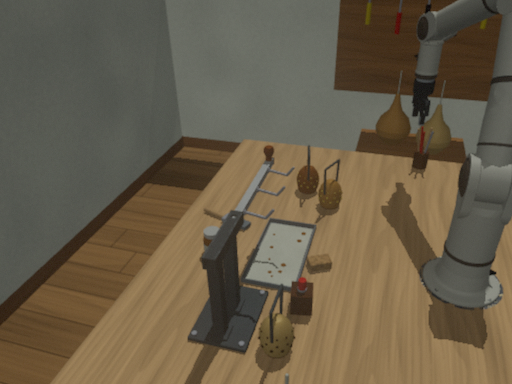

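The top view shows the sleeve at about (130,183), the knob (285,184) and the pin (172,252). Lanterns are at (125,240), (343,250) and (370,220). Next I write helpers and take a closer look.

```bash
cat > h.py <<'E'
import numpy as np, cv2
from scipy.spatial.transform import Rotation as R
from station import arm, optics
I={n:optics.camera_info(n) for n in("side","top")}
def ray(n,u,v):
    c=I[n];K=c["intrinsics"];d=np.array([(u-K[0,2])/K[0,0],-(v-K[1,2])/K[1,1],-1.])
    return c["eye"],R.from_quat(c["orientation"]).apply(d)
def onz(n,u,v,z):
    e,d=ray(n,u,v);return e+d*(z-e[2])/d[2]
def proj(n,p):
    c=I[n];K=c["intrinsics"];q=R.from_quat(c["orientation"]).inv().apply(np.array(p)-c["eye"])
    return np.array([K[0,2]-K[0,0]*q[0]/q[2],K[1,2]+K[1,1]*q[1]/q[2]])
def tri(a,b):
    (e,d),(f,g)=ray("top",*a),ray("side",*b)
    t=np.linalg.lstsq(np.c_[d,-g],f-e,rcond=None)[0];p,q=e+d*t[0],f+g*t[1]
    return (p+q)/2,np.linalg.norm(p-q)
def crop(im,x0,y0,x1,y1,k,name):
    cv2.imwrite("pics/"+name,cv2.resize(im[y0:y1,x0:x1],None,fx=k,fy=k,interpolation=cv2.INTER_CUBIC))
def blob(im,lo,hi,box):
    h=cv2.cvtColor(im,cv2.COLOR_BGR2HSV);m=cv2.inRange(h,lo,hi)
    if lo[0]==0: m|=cv2.inRange(h,(172,lo[1],lo[2]),(180,hi[1],hi[2]))
    z=np.zeros_like(m);x0,y0,x1,y1=box;z[y0:y1,x0:x1]=m[y0:y1,x0:x1]
    n,l,s,c=cv2.connectedComponentsWithStats(z)
    return [(c[i].round(1),s[i]) for i in range(1,n) if s[i][4]>=4]
E
python3 - <<'E'
from h import *
t=cv2.imread("pics/top0.png");s=cv2.imread("pics/side0.png")
crop(t,85,135,305,275,3.6,"tc1.png")
a=cv2.resize(t[190:280,290:420],None,fx=4,fy=4,interpolation=2); b=cv2.resize(s[140:220,250:380],None,fx=3,fy=3,interpolation=2)
c=cv2.resize(s[270:370,180:340],None,fx=3,fy=3,interpolation=2)
o=np.zeros((600,800,3),np.uint8);o[:240,:390]=b;o[240:600,:520]=a;o[:300,390:800]=np.pad(c,((0,0),(0,0),(0,0)))[:,:410];o[240:600,:520]=a
cv2.imwrite("pics/mix.png",o)
for nm,im in(("top",t),("side",s)):
    print(nm,"red",[(x,y.tolist()) for x,y in blob(im,(0,170,90),(6,255,255),(60,120,420,330))])
E
```

```text
top red [(array([170.4, 251.5]), [167, 248, 8, 8, 48])]
side red [(array([301.8, 280.3]), [299, 278, 7, 7, 35]), (array([299.8, 287.3]), [299, 285, 3, 5, 6])]
```

View pics/tc1.png

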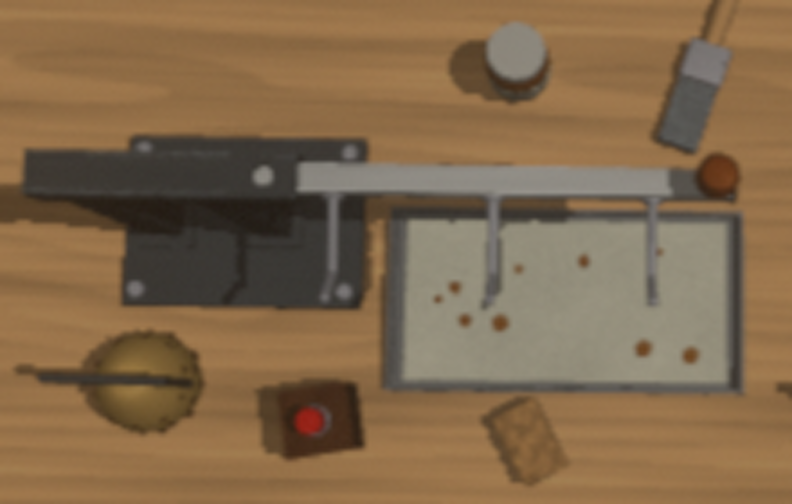

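View pics/mix.png

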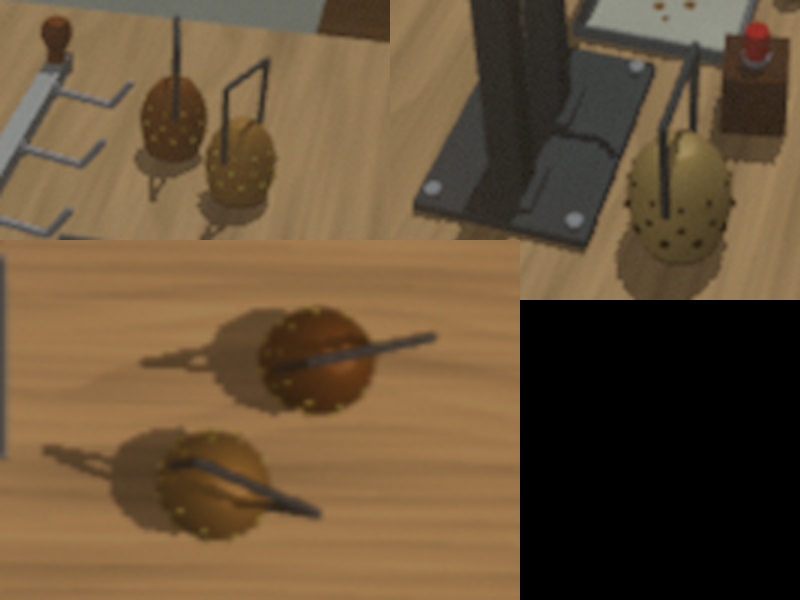

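The bails are clearly visible in both views. The crop shows the sleeve hole at about (157.8,183.6) in the full image and the knob at (284,183.3).

Run:
```python
from h import *
np.set_printoptions(precision=1,suppress=True)
tc=lambda x,y:(85+x/3.6,135+y/3.6); tl=lambda x,y:(290+x/4,190+(y-240)/4)
sl=lambda x,y:(250+x/3,140+y/3); sp=lambda x,y:(180+(x-390)/3,270+y/3)
print("hole",onz("top",*tc(262,175),284))
print("sleeve end L",onz("top",*tc(22,150),284),onz("top",*tc(22,195),284))
print("sleeve end R",onz("top",*tc(297,160),284),onz("top",*tc(297,197),284))
print("knob",onz("top",*tc(717,173),315),tri(tc(717,173),sl(57,32)))
for n,x,y in((0,326,297),(1,487,303),(2,653,303)): print("hooktip",n,onz("top",*tc(x,y),285))
for n,x,y in((0,333,196),(1,494,196),(2,653,197)): print("hookbar",n,onz("top",*tc(x,y),267))
print("pin",onz("top",170.4,251.5,100),tri((170.4,251.5),(301.8,280.3)))
for n,a,b in(("tan",tl(318,513),tl(195,462)),("brown",tl(435,337),tl(275,370)),("pale",tc(20,370),tc(190,382))):
    p,q=onz("top",*a,171),onz("top",*b,171);print(n,p,q,np.linalg.norm(p-q),"ang",np.degrees(np.arctan2(q[1]-p[1],q[0]-p[0])))
print("tan tri",tri(tl(318,513),sl(228,88)),tri(tl(318,513),sl(267,62)),tri(tl(195,462),sl(267,62)),tri(tl(195,462),sl(228,88)))
print("pale tri",tri(tc(20,370),sp(660,128)),tri(tc(190,382),sp(695,45)))
print("brown tri",tri(tl(435,337),sl(177,18)))
for n,a in(("tan",sl(228,88)),("tan",sl(267,62)),("pale",sp(660,128)),("pale",sp(695,45)),("brown",sl(177,18))):print(n,"side",onz("side",*a,171))
# body
for n,a in(("tan",tl(213,485)),("brown",tl(317,360)),("pale",tc(145,380))): print(n,"body",onz("top",*a,54))
r=R.from_quat(arm.read_state()["ee_rot"]).as_matrix();print(r)
```

```text
hole [612.4 239.4 284. ]
sleeve end L [626.4 415.6 284. ] [593.  412.9 284. ]
sleeve end R [624.3 214.4 284. ] [596.7 212.9 284. ]
knob [617.8 -94.3 315. ] (array([616.7, -95.2, 309.7]), np.float64(3.899358319710974))
hooktip 0 [523.4 187.8 285. ]
hooktip 1 [521.8  70.5 285. ]
hooktip 2 [524.6 -51.3 285. ]
hookbar 0 [600.5 189.5 267. ]
hookbar 1 [603.7  69.  267. ]
hookbar 2 [606. -51. 267.]
pin [431.9 230.1 100. ] (array([431.7, 230.1,  99.4]), np.float64(0.403796885884543))
tan [ 425.4 -362.1  171. ] [ 460.5 -271.8  171. ] 96.85784947436098 ang 68.79553646584485
brown [ 556.5 -453.   171. ] [ 529.2 -332.2  171. ] 123.90930407913098 ang 102.7525980899422
pale [467.3 447.2 171. ] [460.7 312.2 171. ] 135.1871456947375 ang -92.80423776196858
tan tri (array([ 447.5, -373.1,  122.1]), np.float64(47.36759716268289)) (array([ 424.8, -364.1,  165.3]), np.float64(0.9180475018997128)) (array([ 436.9, -263.9,  214.8]), np.float64(46.77466743849063)) (array([ 458.8, -271.7,  172.6]), np.float64(3.3578295923616452))
pale tri (array([463.5, 441.7, 183.1]), np.float64(7.459753839941067)) (array([462.9, 317.4, 153. ]), np.float64(4.215360058607501))
brown tri (array([ 556.2, -454.6,  167.5]), np.float64(1.2529631295412464))
tan side [ 457.6 -275.   171. ]
tan side [ 423.2 -353.   171. ]
pale side [463.  430.4 171. ]
pale side [460.3 336.2 171. ]
brown side [ 554.3 -447.3  171. ]
tan body [ 443.2 -315.2   54. ]
brown body [ 546.  -402.1   54. ]
pale body [462.5 382.5  54. ]
[[ 1.   0.3 -0. ]
 [ 0.3 -1.   0. ]
 [ 0.  -0.  -1. ]]
```

carry_out(
  plan=[
    {"jaw": 0, "z": -1, "rz": 0.92},
    {"jaw": 0, "z": -1, "rz": 0.92},
    {"jaw": 0, "z": -1, "rz": 0.92},
    {"jaw": 0, "z": -1},
    {"jaw": 0, "z": -1},
  ],
)

```text
schema error: expected keys jaw, x, y, z, rx, ry, rz
```

carry_out(
  plan=[
    {"jaw": 0, "z": -1, "x": 0.8, "y": -1},
    {"jaw": 0, "z": -1, "x": 0.8, "y": -1},
    {"jaw": 0, "z": -1, "x": 0.8, "y": -1},
    {"jaw": 0, "z": -1, "x": 0.8, "y": -1},
    {"jaw": 0, "x": 0.8, "y": -1},
  ],
)

```text
schema error: expected keys jaw, x, y, z, rx, ry, rz
```

carry_out(
  plan=[
    {"jaw": 0, "x": 0.8, "y": -1},
    {"jaw": 0, "x": 0.8, "y": -1},
    {"jaw": 0, "x": 0.8, "y": -1},
    {"jaw": 0, "x": 0.8, "y": -1},
    {"jaw": 0, "x": 0.8, "y": -1},
  ],
)

```text
schema error: expected keys jaw, x, y, z, rx, ry, rz
```

carry_out(
  plan=[
    {"jaw": 0, "x": 0.9, "y": -1},
    {"jaw": 0, "x": 0.9, "y": -1},
    {"jaw": 0, "x": 0.9, "y": -1},
    {"jaw": 0, "x": 0.9, "y": -1},
    {"jaw": 0, "x": 0.9, "y": -1},
  ],
)

```text
schema error: expected keys jaw, x, y, z, rx, ry, rz
```

carry_out(
  plan=[
    {"jaw": 0, "x": 0.9, "y": -1},
    {"jaw": 0, "x": 0.9, "y": -1},
    {"jaw": 0, "x": 0.9, "y": -1},
    {"jaw": 0, "x": 0.9, "y": -1},
    {"jaw": 0},
  ],
)

```text
schema error: expected keys jaw, x, y, z, rx, ry, rz
```

carry_out(
  plan=[
    {"jaw": 0, "x": 0, "y": 0, "z": -1, "rx": 0, "ry": 0, "rz": 0.92},
    {"jaw": 0, "x": 0, "y": 0, "z": -1, "rx": 0, "ry": 0, "rz": 0.92},
    {"jaw": 0, "x": 0, "y": 0, "z": -1, "rx": 0, "ry": 0, "rz": 0.92},
    {"jaw": 0, "x": 0, "y": 0, "z": -1, "rx": 0, "ry": 0, "rz": 0},
    {"jaw": 0, "x": 0, "y": 0, "z": -1, "rx": 0, "ry": 0, "rz": 0},
  ],
)

```text
time_s: 0.6
tcp_pos: [165.0, -628.2, 318.9]
ee_rot: [1.0, 0.008, -0.0, -0.001]
ft_force: [0.2, -1.4, -0.5]
grip_width: 1.005
finger_force: 0.0
```

carry_out(
  plan=[
    {"jaw": 0, "x": 0.8, "y": -1, "z": -1, "rx": 0, "ry": 0, "rz": 0},
    {"jaw": 0, "x": 0.8, "y": -1, "z": -1, "rx": 0, "ry": 0, "rz": 0},
    {"jaw": 0, "x": 0.8, "y": -1, "z": -1, "rx": 0, "ry": 0, "rz": 0},
    {"jaw": 0, "x": 0.8, "y": -1, "z": -1, "rx": 0, "ry": 0, "rz": 0},
    {"jaw": 0, "x": 0.8, "y": -1, "z": 0, "rx": 0, "ry": 0, "rz": 0},
  ],
)

```text
time_s: 1.1
tcp_pos: [264.8, -502.1, 422.0]
ee_rot: [1.0, 0.008, 0.001, 0.003]
ft_force: [0.5, -0.8, -0.0]
grip_width: 1.001
finger_force: 0.0
```

carry_out(
  plan=[
    {"jaw": 0, "x": 0.8, "y": -1, "z": 0, "rx": 0, "ry": 0, "rz": 0},
    {"jaw": 0, "x": 0.8, "y": -1, "z": 0, "rx": 0, "ry": 0, "rz": 0},
    {"jaw": 0, "x": 0.8, "y": -1, "z": 0, "rx": 0, "ry": 0, "rz": 0},
    {"jaw": 0, "x": 0.8, "y": -1, "z": 0, "rx": 0, "ry": 0, "rz": 0},
    {"jaw": 0, "x": 0.8, "y": -1, "z": 0, "rx": 0, "ry": 0, "rz": 0},
  ],
)

```text
time_s: 1.6
tcp_pos: [361.5, -374.2, 418.1]
ee_rot: [1.0, 0.008, -0.0, -0.0]
ft_force: [1.1, 0.1, 0.0]
grip_width: 1.001
finger_force: 0.0
```

carry_out(
  plan=[
    {"jaw": 0, "x": 0.9, "y": -1, "z": 0, "rx": 0, "ry": 0, "rz": 0},
    {"jaw": 0, "x": 0.9, "y": -1, "z": 0, "rx": 0, "ry": 0, "rz": 0},
    {"jaw": 0, "x": 0.9, "y": -1, "z": 0, "rx": 0, "ry": 0, "rz": 0},
    {"jaw": 0, "x": 0.9, "y": -1, "z": 0, "rx": 0, "ry": 0, "rz": 0},
    {"jaw": 0, "x": 0.9, "y": -1, "z": 0, "rx": 0, "ry": 0, "rz": 0},
  ],
)

```text
time_s: 2.1
tcp_pos: [472.0, -247.6, 418.1]
ee_rot: [1.0, 0.008, -0.0, -0.0]
ft_force: [1.0, -0.7, -0.6]
grip_width: 1.006
finger_force: 0.0
```

carry_out(
  plan=[
    {"jaw": 0, "x": 0.9, "y": -1, "z": 0, "rx": 0, "ry": 0, "rz": 0},
    {"jaw": 0, "x": 0.9, "y": -1, "z": 0, "rx": 0, "ry": 0, "rz": 0},
    {"jaw": 0, "x": 0.9, "y": -1, "z": 0, "rx": 0, "ry": 0, "rz": 0},
    {"jaw": 0, "x": 0.9, "y": -1, "z": 0, "rx": 0, "ry": 0, "rz": 0},
    {"jaw": 0, "x": 0, "y": 0, "z": 0, "rx": 0, "ry": 0, "rz": 0},
  ],
)

```text
time_s: 2.6
tcp_pos: [561.9, -141.5, 417.8]
ee_rot: [1.0, 0.012, 0.0, -0.002]
ft_force: [0.1, -0.3, 1.0]
grip_width: 1.003
finger_force: 0.0
```

carry_out(
  plan=[
    {"jaw": 0, "x": 0.74, "y": -0.61, "z": 0, "rx": 0, "ry": 0, "rz": 0},
    {"jaw": 0, "x": 0.74, "y": -0.61, "z": 0, "rx": 0, "ry": 0, "rz": 0},
    {"jaw": 0, "x": 0.74, "y": -0.61, "z": 1, "rx": 0, "ry": 0, "rz": 0},
    {"jaw": 0, "x": 0, "y": 0, "z": 1, "rx": 0, "ry": 0, "rz": 0},
    {"jaw": 0, "x": 0, "y": 0, "z": 1, "rx": 0, "ry": 0, "rz": 0},
  ],
)

```text
time_s: 3.1
tcp_pos: [614.7, -100.3, 341.9]
ee_rot: [1.0, 0.009, -0.0, -0.0]
ft_force: [-0.0, -0.6, -0.5]
grip_width: 1.0
finger_force: 0.0
```

carry_out(
  plan=[
    {"jaw": 0, "x": 0, "y": 0, "z": 0.7, "rx": 0, "ry": 0, "rz": 0},
    {"jaw": 0, "x": 0, "y": 0, "z": 0.7, "rx": 0, "ry": 0, "rz": 0},
    {"jaw": 0, "x": 0, "y": 0, "z": 0.7, "rx": 0, "ry": 0, "rz": 0},
    {"jaw": 0, "x": 0, "y": 0, "z": 0, "rx": 0, "ry": 0, "rz": 0},
    {"jaw": 0, "x": 0, "y": 0, "z": 0, "rx": 0, "ry": 0, "rz": 0},
  ],
)

```text
time_s: 3.6
tcp_pos: [614.4, -101.3, 290.9]
ee_rot: [1.0, 0.008, -0.0, 0.0]
ft_force: [-1.3, -0.2, -0.5]
grip_width: 0.998
finger_force: 0.0
```

carry_out(
  plan=[
    {"jaw": 1, "x": 0, "y": 0, "z": 0, "rx": 0, "ry": 0, "rz": 0},
    {"jaw": 1, "x": 0, "y": 0, "z": 0, "rx": 0, "ry": 0, "rz": 0},
    {"jaw": 1, "x": 0, "y": 0, "z": 0, "rx": 0, "ry": 0, "rz": 0},
    {"jaw": 1, "x": 0, "y": 0, "z": 0, "rx": 0, "ry": 0, "rz": 0},
    {"jaw": 1, "x": 0, "y": 0, "z": 0, "rx": 0, "ry": 0, "rz": 0},
  ],
)

```text
time_s: 4.1
tcp_pos: [614.8, -100.7, 291.1]
ee_rot: [1.0, 0.008, 0.0, 0.0]
ft_force: [0.6, -0.1, -0.8]
grip_width: 0.139
finger_force: 0.0
```

carry_out(
  plan=[
    {"jaw": 1, "x": 0, "y": 0, "z": 0, "rx": 0, "ry": 0, "rz": 0},
    {"jaw": 1, "x": 0, "y": 0, "z": 0, "rx": 0, "ry": 0, "rz": 0},
    {"jaw": 1, "x": 0, "y": 0, "z": 0, "rx": 0, "ry": 0, "rz": 0},
    {"jaw": 1, "x": 0, "y": 0, "z": 0, "rx": 0, "ry": 0, "rz": 0},
    {"jaw": 1, "x": 0, "y": 0, "z": 0, "rx": 0, "ry": 0, "rz": 0},
  ],
)

```text
time_s: 4.6
tcp_pos: [614.7, -100.7, 290.9]
ee_rot: [1.0, 0.008, -0.0, -0.0]
ft_force: [0.0, -0.3, -0.2]
grip_width: 0.002
finger_force: 0.0
```

The jaws shut on nothing, so I need to look.

Run:
```python
from h import *
t=optics.read_camera("top");s=optics.read_camera("side")
o=np.zeros((400,800,3),np.uint8);o[:,:400]=cv2.resize(t[140:240,230:330],(400,400),interpolation=2);o[:,400:]=cv2.resize(s[100:200,220:320],(400,400),interpolation=2)
cv2.imwrite("pics/k1.png",o);print(proj("top",(614.7,-100.7,291)),proj("side",(614.7,-100.7,291)))
```

```text
[285.59375223 185.69657998] [269.52953818 155.25771092]
```

View pics/k1.png

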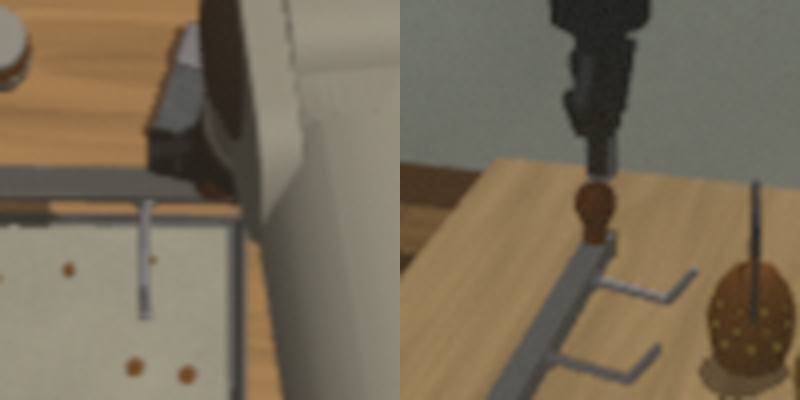

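Run:
```python
from h import *
print(proj("side",(165,-628.5,193)),proj("top",(165,-628.5,193)))
for z in (291,311,324,340): print(z,proj("side",(614.7,-100.7,z)),proj("side",(617,-95,z)))
print(arm.read_state())
s=cv2.imread("pics/side0.png");o=np.zeros((400,800,3),np.uint8);o[:,:400]=cv2.resize(s[70:170,370:470],(400,400),interpolation=2)
t=cv2.imread("pics/top0.png");o[:,400:]=cv2.resize(t[310:384,412:512],(400,400),interpolation=2)
cv2.imwrite("pics/g0.png",o)
```

```text
[414.55285798 132.56205379] [468.39533045 354.98964863]
291 [269.52953818 155.25771092] [268.33494359 155.95982364]
311 [269.47481194 149.54485532] [268.27082422 150.23598108]
324 [269.43878512 145.78402647] [268.22861227 146.46778206]
340 [269.39394315 141.10298752] [268.17607008 141.77741721]
{'time_s': 4.7, 'joints': array([ 0.6630227 ,  0.43956707, -0.75767132,  1.49476458,  0.30596242,
        1.32894267, -1.67541781]), 'joint_velocities': array([-9.46177412e-05,  5.74088127e-04,  8.30114115e-05,  5.74083917e-04,
        3.62083342e-04,  7.02171886e-04, -1.51487565e-03]), 'tau': array([ 1.16904246e-05, -4.99052095e+01, -8.90509665e+00, -2.94011790e+01,
        1.32528952e-02,  1.86404752e-03,  3.57792771e-05]), 'tcp_pos': array([ 614.73548692, -100.71085308,  290.91045001]), 'ee_rot': array([ 9.99968442e-01,  7.94444351e-03, -7.04875638e-07, -2.78644014e-06]), 'ft_force': array([-0.53796342, -0.19944004,  0.20371751]), 'torque': array([-0.00465876, -0.0439196 , -0.00878144]), 'finger_force': 0.0, 'grip_width': -0.0030783033964872485}
```

View pics/g0.png

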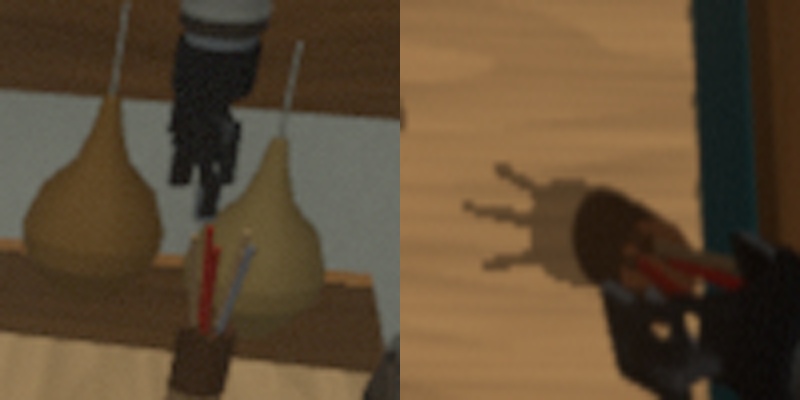

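carry_out(
  plan=[
    {"jaw": 0, "x": 0, "y": -0.1, "z": -0.2, "rx": 0, "ry": 0, "rz": 0},
    {"jaw": 0, "x": 0.1, "y": -0.1, "z": 0, "rx": 0, "ry": 0, "rz": 0},
    {"jaw": 0, "x": 0, "y": 0, "z": 0, "rx": 0, "ry": 0, "rz": 0},
    {"jaw": 0, "x": 0, "y": 0, "z": 0, "rx": 0, "ry": 0, "rz": 0},
    {"jaw": 0, "x": 0, "y": 0, "z": 0, "rx": 0, "ry": 0, "rz": 0},
  ],
)

```text
time_s: 5.2
tcp_pos: [617.1, -95.7, 295.8]
ee_rot: [1.0, 0.008, -0.0, 0.0]
ft_force: [-0.8, -0.3, 0.0]
grip_width: 0.851
finger_force: 0.0
```

carry_out(
  plan=[
    {"jaw": 0, "x": 0, "y": 0, "z": 0.2, "rx": 0, "ry": 0, "rz": 0},
    {"jaw": 0, "x": 0, "y": 0, "z": 0.2, "rx": 0, "ry": 0, "rz": 0},
    {"jaw": 0, "x": 0, "y": 0, "z": 0.2, "rx": 0, "ry": 0, "rz": 0},
    {"jaw": 0, "x": 0, "y": 0, "z": 0.1, "rx": 0, "ry": 0, "rz": 0},
    {"jaw": 0, "x": 0, "y": 0, "z": 0, "rx": 0, "ry": 0, "rz": 0},
  ],
)

```text
time_s: 5.7
tcp_pos: [616.8, -95.7, 277.7]
ee_rot: [1.0, 0.008, -0.001, -0.0]
ft_force: [0.1, 1.3, 0.2]
grip_width: 0.998
finger_force: 0.0
```

Run:
```python
from h import *
t=optics.read_camera("top");s=optics.read_camera("side")
o=np.zeros((400,800,3),np.uint8);o[:,:400]=cv2.resize(t[140:240,230:330],(400,400),interpolation=2);o[:,400:]=cv2.resize(s[100:200,220:320],(400,400),interpolation=2)
cv2.imwrite("pics/k2.png",o)
```

```text
(no output)
```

View pics/k2.png

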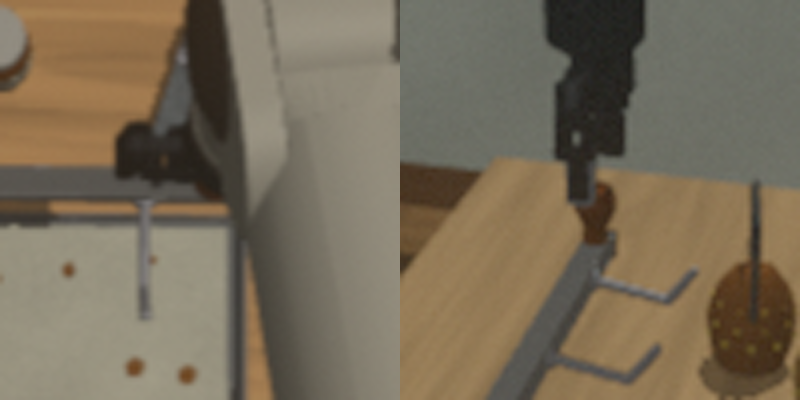

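Run:
```python
from h import *
for a in ((262,183),(264.5,182),(264.5,179),(267,183)): print(a,tri(a,(265,150.7)))
for z in (291,310,330): print(z,proj("side",(617,-46,z)),proj("top",(617,-46,z)))
```

```text
(262, 183) (array([611.17372313, -35.57761809, 338.40199229]), np.float64(2.717745489482776))
(264.5, 182) (array([613.84191401, -42.20629475, 335.05195905]), np.float64(4.0067343411131615))
(264.5, 179) (array([617.89486319, -42.82792859, 334.94281527]), np.float64(11.528376367701325))
(267, 183) (array([613.80918405, -48.45014577, 331.79475142]), np.float64(0.2768753790191499))
291 [263.92132039 162.92408864] [265.15016298 184.30891268]
310 [263.82530421 157.38259889] [265.57255227 183.16467586]
330 [263.72265439 151.45825419] [266.0343594  181.91365758]
```

The fingertips triangulate to about 40 mm above the reported TCP, with x and y agreeing. I descend carefully by that amount and try the grip.

carry_out(
  plan=[
    {"jaw": 0, "x": 0, "y": 0, "z": 0.2, "rx": 0, "ry": 0, "rz": 0},
    {"jaw": 0, "x": 0, "y": 0, "z": 0.2, "rx": 0, "ry": 0, "rz": 0},
    {"jaw": 0, "x": 0, "y": 0, "z": 0.2, "rx": 0, "ry": 0, "rz": 0},
    {"jaw": 0, "x": 0, "y": 0, "z": 0.2, "rx": 0, "ry": 0, "rz": 0},
    {"jaw": 0, "x": 0, "y": 0, "z": 0.2, "rx": 0, "ry": 0, "rz": 0},
  ],
)

```text
time_s: 6.3
tcp_pos: [617.1, -95.7, 252.8]
ee_rot: [1.0, 0.008, -0.0, -0.0]
ft_force: [0.8, 0.2, 0.2]
grip_width: 0.998
finger_force: 0.0
```

carry_out(
  plan=[
    {"jaw": 1, "x": 0, "y": 0, "z": 0, "rx": 0, "ry": 0, "rz": 0},
    {"jaw": 1, "x": 0, "y": 0, "z": 0, "rx": 0, "ry": 0, "rz": 0},
    {"jaw": 1, "x": 0, "y": 0, "z": 0, "rx": 0, "ry": 0, "rz": 0},
    {"jaw": 1, "x": 0, "y": 0, "z": 0, "rx": 0, "ry": 0, "rz": 0},
    {"jaw": 1, "x": 0, "y": 0, "z": 0, "rx": 0, "ry": 0, "rz": 0},
  ],
)

```text
time_s: 6.8
tcp_pos: [617.5, -94.8, 254.2]
ee_rot: [1.0, 0.008, 0.001, -0.0]
ft_force: [-1.1, 2.5, 3.3]
grip_width: 0.37
finger_force: 59.4
```

carry_out(
  plan=[
    {"jaw": 1, "x": 0, "y": 0, "z": 0, "rx": 0, "ry": 0, "rz": 0},
    {"jaw": 1, "x": 0, "y": 0, "z": 0, "rx": 0, "ry": 0, "rz": 0},
    {"jaw": 1, "x": 0, "y": 0, "z": 0, "rx": 0, "ry": 0, "rz": 0},
    {"jaw": 1, "x": 0, "y": 0, "z": 0, "rx": 0, "ry": 0, "rz": 0},
    {"jaw": 1, "x": 0, "y": 0, "z": 0, "rx": 0, "ry": 0, "rz": 0},
  ],
)

```text
time_s: 7.3
tcp_pos: [617.5, -94.8, 254.1]
ee_rot: [1.0, 0.008, 0.0, -0.0]
ft_force: [-1.4, 2.7, 6.0]
grip_width: 0.371
finger_force: 59.5
```

carry_out(
  plan=[
    {"jaw": 1, "x": 0, "y": 0.4, "z": 0, "rx": 0, "ry": 0, "rz": 0},
    {"jaw": 1, "x": 0, "y": 0.4, "z": 0, "rx": 0, "ry": 0, "rz": 0},
    {"jaw": 1, "x": 0, "y": 0.4, "z": 0, "rx": 0, "ry": 0, "rz": 0},
    {"jaw": 1, "x": 0, "y": 0.4, "z": 0, "rx": 0, "ry": 0, "rz": 0},
    {"jaw": 1, "x": 0, "y": 0, "z": 0, "rx": 0, "ry": 0, "rz": 0},
  ],
)

```text
time_s: 7.8
tcp_pos: [618.0, -137.8, 254.2]
ee_rot: [1.0, 0.007, 0.0, 0.001]
ft_force: [-1.5, -2.7, 6.9]
grip_width: 0.37
finger_force: 59.9
```

```bash
cat > band.py <<'E'
from h import *
t=np.mean([optics.read_camera("top").astype(float) for _ in range(4)],0)
p=t[180:188,148:190].mean(0)   # rows over bar
print("R-G",(p[:,2]-p[:,1]).round(0).astype(int).tolist()); print("G",p[:,1].round(0).astype(int).tolist())
print("hole px G", t[180:189,152:165,1].astype(int).tolist())
print(arm.read_state()["tcp_pos"],arm.read_state()["ft_force"])
cv2.imwrite("pics/bt.png",t.astype(np.uint8))
E
python3 band.py
```

```text
R-G [3, 3, 3, 3, 3, 3, 5, 18, 25, 13, 4, 4, 3, 3, 3, 3, 3, 3, 3, 3, 4, 3, 3, 3, 4, 4, 4, 4, 3, 4, 4, 4, 4, 4, 4, 4, 4, 4, 4, 4, 5, 5]
G [58, 58, 58, 58, 58, 58, 56, 52, 61, 90, 108, 103, 83, 62, 58, 58, 58, 58, 61, 88, 121, 136, 137, 137, 137, 137, 137, 137, 137, 137, 135, 133, 132, 132, 133, 132, 132, 132, 132, 133, 133, 133]
hole px G [[57, 58, 57, 57, 56, 59, 63, 60, 59, 58, 59, 58, 58], [58, 58, 57, 52, 57, 92, 116, 100, 70, 59, 58, 58, 58], [58, 57, 55, 47, 56, 104, 133, 129, 99, 62, 57, 57, 57], [59, 58, 54, 46, 63, 109, 135, 135, 109, 66, 58, 58, 58], [58, 58, 55, 48, 65, 110, 135, 134, 109, 67, 58, 59, 57], [57, 57, 56, 52, 67, 107, 130, 120, 91, 62, 57, 58, 57], [58, 58, 57, 56, 62, 80, 88, 82, 68, 58, 57, 57, 59], [58, 58, 58, 58, 59, 60, 61, 60, 58, 57, 58, 58, 58], [56, 56, 56, 55, 57, 56, 56, 57, 57, 57, 57, 57, 57]]
[ 618.0048038  -137.86684035  254.16511958] [-0.94365918 -2.17702496  5.35205423]
```

carry_out(
  plan=[
    {"jaw": 1, "x": 0, "y": 0.3, "z": 0, "rx": 0, "ry": 0, "rz": 0},
    {"jaw": 1, "x": 0, "y": 0.3, "z": 0, "rx": 0, "ry": 0, "rz": 0},
    {"jaw": 1, "x": 0, "y": 0.3, "z": 0, "rx": 0, "ry": 0, "rz": 0},
    {"jaw": 1, "x": 0, "y": 0.3, "z": 0, "rx": 0, "ry": 0, "rz": 0},
    {"jaw": 1, "x": 0, "y": 0.1, "z": 0, "rx": 0, "ry": 0, "rz": 0},
  ],
)

```text
time_s: 8.5
tcp_pos: [618.3, -168.7, 254.2]
ee_rot: [1.0, 0.008, 0.0, 0.0]
ft_force: [-1.4, 2.9, 5.9]
grip_width: 0.373
finger_force: 59.9
```

```bash
python3 band.py
```

```text
R-G [3, 3, 3, 4, 3, 3, 4, 4, 4, 4, 4, 4, 3, 3, 3, 3, 3, 3, 6, 25, 28, 13, 5, 4, 4, 4, 4, 4, 4, 4, 4, 4, 4, 4, 4, 3, 4, 4, 4, 4, 5, 5]
G [58, 58, 58, 58, 58, 58, 58, 59, 58, 53, 56, 69, 70, 60, 58, 59, 59, 58, 56, 52, 82, 121, 137, 138, 138, 138, 138, 139, 139, 139, 137, 135, 135, 135, 135, 134, 133, 133, 134, 134, 135, 135]
hole px G [[58, 58, 58, 57, 55, 53, 53, 56, 57, 58, 59, 59, 59], [58, 59, 57, 54, 49, 55, 70, 75, 64, 59, 58, 59, 58], [58, 58, 56, 56, 59, 56, 60, 79, 79, 60, 57, 57, 58], [58, 58, 56, 62, 63, 50, 47, 71, 77, 61, 58, 59, 58], [58, 59, 58, 62, 63, 49, 50, 75, 79, 64, 58, 58, 59], [57, 57, 57, 59, 59, 51, 56, 75, 76, 61, 58, 58, 57], [57, 58, 57, 58, 56, 52, 53, 62, 63, 58, 57, 58, 59], [57, 58, 58, 57, 58, 55, 56, 58, 58, 57, 58, 59, 58], [56, 56, 56, 57, 56, 56, 56, 56, 56, 56, 56, 57, 56]]
[ 618.32523658 -168.98985545  254.16687179] [-1.8005434   0.1865241   5.23134529]
```

carry_out(
  plan=[
    {"jaw": 1, "x": 0, "y": 0.07, "z": 0, "rx": 0, "ry": 0, "rz": 0},
    {"jaw": 1, "x": 0, "y": 0.06, "z": 0, "rx": 0, "ry": 0, "rz": 0},
    {"jaw": 1, "x": 0, "y": 0, "z": 0, "rx": 0, "ry": 0, "rz": 0},
  ],
)

```text
time_s: 9.0
tcp_pos: [618.4, -171.3, 254.2]
ee_rot: [1.0, 0.008, 0.0, 0.0]
ft_force: [-2.8, 2.9, 6.3]
grip_width: 0.37
finger_force: 59.8
```

```bash
python3 band.py
```

```text
R-G [3, 3, 3, 3, 3, 4, 4, 4, 4, 4, 4, 4, 4, 3, 3, 3, 3, 3, 6, 28, 53, 32, 11, 4, 4, 4, 4, 4, 4, 4, 4, 4, 4, 4, 4, 4, 3, 4, 4, 5, 5, 5]
G [58, 58, 58, 58, 58, 58, 58, 59, 61, 57, 51, 54, 56, 57, 58, 58, 58, 58, 56, 46, 43, 89, 126, 138, 138, 138, 138, 139, 139, 139, 137, 136, 135, 135, 135, 134, 134, 134, 134, 134, 135, 135]
hole px G [[58, 58, 58, 58, 55, 52, 51, 54, 58, 58, 58, 58, 58], [58, 58, 57, 53, 51, 52, 54, 55, 56, 58, 58, 58, 58], [58, 57, 56, 57, 62, 59, 50, 48, 50, 56, 57, 57, 57], [58, 58, 56, 62, 70, 61, 46, 48, 53, 56, 58, 58, 58], [59, 58, 58, 64, 70, 58, 48, 54, 56, 57, 58, 58, 59], [58, 57, 57, 60, 64, 56, 50, 56, 57, 58, 57, 58, 58], [58, 57, 58, 58, 59, 55, 52, 55, 57, 57, 57, 58, 59], [58, 57, 58, 58, 58, 57, 55, 57, 57, 57, 58, 58, 58], [57, 57, 56, 56, 57, 56, 57, 57, 56, 56, 56, 57, 57]]
[ 618.35541706 -171.29269286  254.15658407] [-1.7915303   1.68675922  6.90793266]
```

carry_out(
  plan=[
    {"jaw": 1, "x": 0, "y": 0.05, "z": 0, "rx": 0, "ry": 0, "rz": 0},
    {"jaw": 1, "x": 0, "y": 0, "z": 0, "rx": 0, "ry": 0, "rz": 0},
  ],
)

```text
time_s: 9.4
tcp_pos: [618.4, -172.4, 254.1]
ee_rot: [1.0, 0.008, 0.0, -0.0]
ft_force: [-2.6, 2.5, 5.8]
grip_width: 0.371
finger_force: 59.9
```

```bash
python3 band.py
```

```text
R-G [3, 3, 3, 3, 3, 3, 4, 4, 4, 4, 4, 4, 4, 4, 4, 3, 3, 3, 6, 27, 57, 52, 22, 5, 4, 4, 3, 4, 4, 4, 4, 4, 4, 4, 4, 3, 3, 4, 4, 4, 5, 5]
G [58, 59, 58, 58, 58, 58, 58, 62, 65, 59, 53, 54, 56, 57, 58, 58, 59, 58, 56, 48, 39, 61, 108, 136, 138, 138, 139, 139, 139, 139, 138, 136, 135, 135, 135, 135, 134, 133, 134, 134, 135, 135]
hole px G [[58, 58, 58, 57, 55, 53, 51, 53, 58, 59, 58, 58, 59], [58, 58, 57, 54, 53, 56, 58, 55, 54, 58, 58, 58, 58], [57, 58, 56, 61, 66, 62, 53, 48, 49, 54, 57, 57, 58], [58, 58, 56, 68, 76, 63, 47, 49, 53, 56, 58, 58, 59], [59, 58, 58, 70, 78, 62, 48, 54, 56, 58, 58, 58, 58], [58, 57, 57, 62, 70, 60, 51, 56, 57, 57, 57, 58, 57], [58, 58, 58, 58, 59, 56, 52, 55, 57, 57, 57, 58, 59], [58, 58, 58, 58, 57, 57, 57, 57, 57, 58, 58, 59, 58], [57, 57, 56, 56, 56, 57, 57, 57, 57, 56, 56, 57, 57]]
[ 618.36487111 -172.3880316   254.15601329] [-2.17264835  3.65770688  6.25239898]
```

carry_out(
  plan=[
    {"jaw": 0, "x": 0, "y": 0, "z": 0, "rx": 0, "ry": 0, "rz": 0},
    {"jaw": 0, "x": 0, "y": 0, "z": 0, "rx": 0, "ry": 0, "rz": 0},
    {"jaw": 0, "x": 0, "y": 0, "z": 0, "rx": 0, "ry": 0, "rz": 0},
    {"jaw": 0, "x": 0, "y": 0, "z": 0, "rx": 0, "ry": 0, "rz": 0},
    {"jaw": 0, "x": 0, "y": 0, "z": 0, "rx": 0, "ry": 0, "rz": 0},
  ],
)

```text
time_s: 10.1
tcp_pos: [618.3, -172.9, 253.2]
ee_rot: [1.0, 0.008, -0.0, 0.0]
ft_force: [-0.4, 0.3, 0.3]
grip_width: 1.001
finger_force: 0.0
```

carry_out(
  plan=[
    {"jaw": 0, "x": 0, "y": 0, "z": -0.5, "rx": 0, "ry": 0, "rz": 0},
    {"jaw": 0, "x": 0, "y": 0, "z": -1, "rx": 0, "ry": 0, "rz": 0},
    {"jaw": 0, "x": 0, "y": 0, "z": -1, "rx": 0, "ry": 0, "rz": 0},
    {"jaw": 0, "x": 0, "y": 0, "z": -1, "rx": 0, "ry": 0, "rz": 0},
    {"jaw": 0, "x": -0.5, "y": -1, "z": -0.5, "rx": 0, "ry": 0, "rz": 0},
  ],
)

```text
time_s: 10.6
tcp_pos: [607.0, -151.9, 356.1]
ee_rot: [1.0, 0.005, 0.002, 0.001]
ft_force: [0.3, 0.3, 0.3]
grip_width: 0.999
finger_force: 0.0
```

carry_out(
  plan=[
    {"jaw": 0, "x": -0.5, "y": -1, "z": 0, "rx": 0, "ry": 0, "rz": 0},
    {"jaw": 0, "x": -0.5, "y": -1, "z": 0, "rx": 0, "ry": 0, "rz": 0},
    {"jaw": 0, "x": -0.5, "y": -1, "z": 0, "rx": 0, "ry": 0, "rz": 0},
    {"jaw": 0, "x": -0.5, "y": -1, "z": 0, "rx": 0, "ry": 0, "rz": 0},
    {"jaw": 0, "x": -0.5, "y": -1, "z": 0, "rx": 0, "ry": 0, "rz": 0},
  ],
)

```text
time_s: 11.1
tcp_pos: [540.6, -22.7, 354.6]
ee_rot: [1.0, 0.008, 0.001, 0.0]
ft_force: [0.3, 1.0, -0.0]
grip_width: 1.001
finger_force: 0.0
```

carry_out(
  plan=[
    {"jaw": 0, "x": -0.5, "y": -1, "z": 0, "rx": 0, "ry": 0, "rz": 0},
    {"jaw": 0, "x": -0.5, "y": -1, "z": 0, "rx": 0, "ry": 0, "rz": 0},
    {"jaw": 0, "x": -0.5, "y": -1, "z": 0, "rx": 0, "ry": 0, "rz": 0},
    {"jaw": 0, "x": -0.5, "y": -1, "z": 0, "rx": 0, "ry": 0, "rz": 0},
    {"jaw": 0, "x": -0.5, "y": -1, "z": 0, "rx": 0, "ry": 0, "rz": 0},
  ],
)

```text
time_s: 11.6
tcp_pos: [476.1, 101.5, 354.5]
ee_rot: [1.0, 0.008, 0.001, 0.0]
ft_force: [0.2, 0.4, 0.1]
grip_width: 1.0
finger_force: 0.0
```

carry_out(
  plan=[
    {"jaw": 0, "x": -0.5, "y": -1, "z": 0, "rx": 0, "ry": 0, "rz": 0},
    {"jaw": 0, "x": -0.5, "y": -1, "z": 0, "rx": 0, "ry": 0, "rz": 0},
    {"jaw": 0, "x": -0.5, "y": -1, "z": 0, "rx": 0, "ry": 0, "rz": 0},
    {"jaw": 0, "x": -0.4, "y": -1, "z": 0, "rx": 0, "ry": 0, "rz": 0},
    {"jaw": 0, "x": 0, "y": 0, "z": 0, "rx": 0, "ry": 0, "rz": 0},
  ],
)

```text
time_s: 12.1
tcp_pos: [425.4, 203.9, 354.9]
ee_rot: [1.0, 0.012, 0.001, -0.0]
ft_force: [0.1, 0.2, 0.1]
grip_width: 1.0
finger_force: 0.0
```

```bash
python3 band.py
python3 - <<'E'
from h import *
t=cv2.imread("pics/bt.png");s=optics.read_camera("side")
for n,i in(("t",t),("s",s)):print(n,[(a,b.tolist()) for a,b in blob(i,(0,170,90),(6,255,255),(60,120,420,330))])
o=np.zeros((560,800,3),np.uint8);o[:,:400]=cv2.resize(t[125:265,90:190],(400,560),interpolation=2);o[:,400:]=cv2.resize(s[200:340,230:330],(400,560),interpolation=2)
cv2.imwrite("pics/p1.png",o)
E
```

```text
R-G [3, 3, 3, 3, 3, 3, 3, 4, 4, 4, 4, 4, 4, 3, 3, 3, 3, 3, 6, 27, 55, 50, 21, 5, 4, 4, 4, 4, 4, 4, 4, 3, 4, 4, 4, 4, 4, 4, 4, 5, 6, 6]
G [56, 57, 57, 57, 57, 56, 56, 61, 64, 58, 51, 53, 54, 56, 57, 57, 58, 57, 55, 47, 38, 60, 106, 132, 135, 135, 135, 135, 135, 135, 134, 132, 132, 132, 132, 132, 131, 131, 132, 133, 134, 134]
hole px G [[56, 56, 56, 56, 54, 52, 50, 54, 56, 57, 57, 57, 58], [56, 56, 56, 53, 52, 55, 56, 54, 53, 56, 56, 57, 57], [56, 56, 56, 60, 64, 59, 51, 47, 48, 54, 57, 56, 57], [58, 56, 55, 67, 75, 61, 45, 47, 52, 54, 56, 57, 57], [56, 56, 57, 72, 80, 61, 48, 53, 55, 57, 57, 57, 57], [56, 55, 56, 63, 69, 59, 50, 54, 57, 56, 56, 57, 57], [56, 56, 57, 57, 58, 54, 51, 54, 56, 56, 56, 57, 57], [56, 56, 57, 56, 57, 55, 55, 56, 56, 56, 56, 57, 57], [55, 54, 55, 55, 55, 55, 55, 55, 55, 56, 55, 55, 55]]
[428.01699425 198.48504523 353.76217988] [-0.00497589 -0.44976972 -0.05440939]
t [(array([168., 184.]), [168, 182, 1, 5, 5])]
s [(array([301.4, 281.8]), [299, 278, 7, 11, 47])]
```

View pics/p1.png

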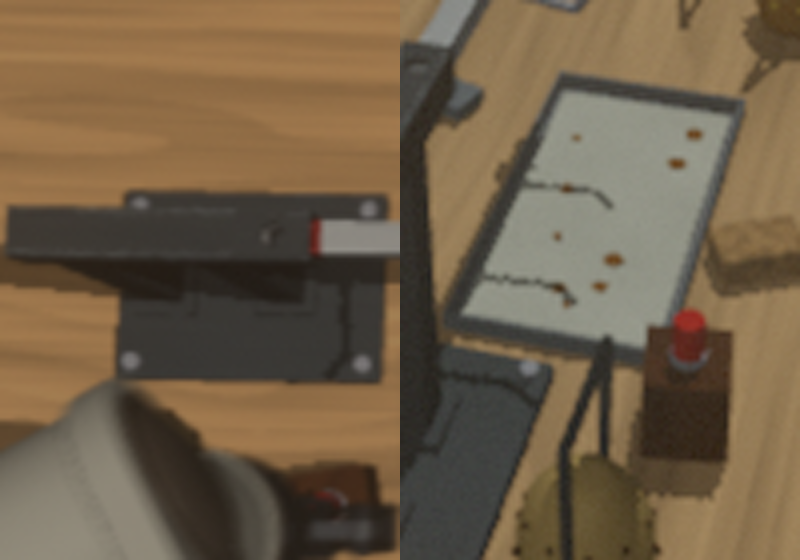

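carry_out(
  plan=[
    {"jaw": 0, "x": 0.17, "y": -0.63, "z": 0, "rx": 0, "ry": 0, "rz": 0},
    {"jaw": 0, "x": 0, "y": -0.63, "z": 1, "rx": 0, "ry": 0, "rz": 0},
    {"jaw": 0, "x": 0, "y": 0, "z": 1, "rx": 0, "ry": 0, "rz": 0},
    {"jaw": 0, "x": 0, "y": 0, "z": 1, "rx": 0, "ry": 0, "rz": 0},
    {"jaw": 0, "x": 0, "y": 0, "z": 1, "rx": 0, "ry": 0, "rz": 0},
  ],
)

```text
time_s: 12.85
tcp_pos: [431.8, 229.9, 252.4]
ee_rot: [1.0, 0.007, -0.0, 0.0]
ft_force: [-0.4, 0.9, -0.5]
grip_width: 0.995
finger_force: 0.0
```

carry_out(
  plan=[
    {"jaw": 0, "x": 0, "y": 0, "z": 1, "rx": 0, "ry": 0, "rz": 0},
    {"jaw": 0, "x": 0, "y": 0, "z": 1, "rx": 0, "ry": 0, "rz": 0},
    {"jaw": 0, "x": 0, "y": 0, "z": 1, "rx": 0, "ry": 0, "rz": 0},
    {"jaw": 0, "x": 0, "y": 0, "z": 1, "rx": 0, "ry": 0, "rz": 0},
    {"jaw": 0, "x": 0, "y": 0, "z": 0, "rx": 0, "ry": 0, "rz": 0},
  ],
)

```text
time_s: 13.35
tcp_pos: [429.5, 228.5, 150.5]
ee_rot: [1.0, 0.007, -0.003, 0.001]
ft_force: [-0.2, -0.5, -0.4]
grip_width: 1.003
finger_force: 0.0
```

carry_out(
  plan=[
    {"jaw": 0, "x": 0, "y": 0, "z": 0.8, "rx": 0, "ry": 0, "rz": 0},
    {"jaw": 0, "x": 0, "y": 0, "z": 0.8, "rx": 0, "ry": 0, "rz": 0},
    {"jaw": 0, "x": 0, "y": 0, "z": 0.8, "rx": 0, "ry": 0, "rz": 0},
    {"jaw": 0, "x": 0, "y": 0, "z": 0, "rx": 0, "ry": 0, "rz": 0},
    {"jaw": 0, "x": 0, "y": 0, "z": 0, "rx": 0, "ry": 0, "rz": 0},
  ],
)

```text
time_s: 13.85
tcp_pos: [431.9, 231.0, 94.4]
ee_rot: [1.0, 0.008, 0.0, -0.0]
ft_force: [0.2, 0.7, 0.5]
grip_width: 1.004
finger_force: 0.0
```

carry_out(
  plan=[
    {"jaw": 0, "x": 0, "y": 0, "z": 0.75, "rx": 0, "ry": 0, "rz": 0},
    {"jaw": 0, "x": 0, "y": 0, "z": 0.75, "rx": 0, "ry": 0, "rz": 0},
    {"jaw": 0, "x": 0, "y": 0, "z": 0.4, "rx": 0, "ry": 0, "rz": 0},
    {"jaw": 0, "x": 0, "y": 0, "z": 0.3, "rx": 0, "ry": 0, "rz": 0},
    {"jaw": 0, "x": 0, "y": 0, "z": 0, "rx": 0, "ry": 0, "rz": 0},
  ],
)

```text
time_s: 14.35
tcp_pos: [431.7, 231.0, 38.9]
ee_rot: [1.0, 0.008, 0.0, -0.0]
ft_force: [-0.3, 0.6, 0.0]
grip_width: 1.001
finger_force: 0.0
```

carry_out(
  plan=[
    {"jaw": 1, "x": 0, "y": 0, "z": 0, "rx": 0, "ry": 0, "rz": 0},
    {"jaw": 1, "x": 0, "y": 0, "z": 0, "rx": 0, "ry": 0, "rz": 0},
    {"jaw": 1, "x": 0, "y": 0, "z": 0, "rx": 0, "ry": 0, "rz": 0},
    {"jaw": 1, "x": 0, "y": 0, "z": 0, "rx": 0, "ry": 0, "rz": 0},
    {"jaw": 1, "x": 0, "y": 0, "z": 0, "rx": 0, "ry": 0, "rz": 0},
  ],
)

```text
time_s: 14.85
tcp_pos: [431.5, 231.1, 39.0]
ee_rot: [1.0, 0.008, 0.0, -0.0]
ft_force: [0.7, -1.0, 5.3]
grip_width: 0.25
finger_force: 58.4
```

carry_out(
  plan=[
    {"jaw": 1, "x": 0, "y": 0, "z": 0, "rx": 0, "ry": 0, "rz": 0},
    {"jaw": 1, "x": 0, "y": 0, "z": 0, "rx": 0, "ry": 0, "rz": 0},
    {"jaw": 1, "x": 0, "y": 0, "z": 0, "rx": 0, "ry": 0, "rz": 0},
  ],
)

```text
time_s: 15.15
tcp_pos: [431.5, 231.1, 38.9]
ee_rot: [1.0, 0.008, 0.0, 0.0]
ft_force: [-1.4, -1.3, 6.2]
grip_width: 0.25
finger_force: 58.5
```

carry_out(
  plan=[
    {"jaw": 1, "x": 0, "y": 0, "z": -0.3, "rx": 0, "ry": 0, "rz": 0},
    {"jaw": 1, "x": 0, "y": 0, "z": -0.6, "rx": 0, "ry": 0, "rz": 0},
    {"jaw": 1, "x": 0, "y": 0, "z": -0.8, "rx": 0, "ry": 0, "rz": 0},
    {"jaw": 1, "x": 0, "y": 0, "z": -1, "rx": 0, "ry": 0, "rz": 0},
    {"jaw": 1, "x": 0, "y": 0, "z": -1, "rx": 0, "ry": 0, "rz": 0},
  ],
)

```text
time_s: 15.65
tcp_pos: [430.7, 230.8, 132.5]
ee_rot: [1.0, 0.008, -0.0, 0.0]
ft_force: [0.8, -0.3, -1.5]
grip_width: 0.252
finger_force: 59.2
```

carry_out(
  plan=[
    {"jaw": 1, "x": 0, "y": 0, "z": -1, "rx": 0, "ry": 0, "rz": 0},
    {"jaw": 1, "x": 0, "y": 0, "z": -1, "rx": 0, "ry": 0, "rz": 0},
    {"jaw": 1, "x": 0, "y": 0, "z": -1, "rx": 0, "ry": 0, "rz": 0},
    {"jaw": 1, "x": 0, "y": 0, "z": -1, "rx": 0, "ry": 0, "rz": 0},
    {"jaw": 1, "x": 0, "y": 0, "z": -1, "rx": 0, "ry": 0, "rz": 0},
  ],
)

```text
time_s: 16.15
tcp_pos: [430.5, 230.8, 257.8]
ee_rot: [1.0, 0.008, 0.0, 0.0]
ft_force: [0.7, -0.1, -0.9]
grip_width: 0.249
finger_force: 59.2
```

carry_out(
  plan=[
    {"jaw": 1, "x": 0, "y": 0, "z": -1, "rx": 0, "ry": 0, "rz": 0},
    {"jaw": 1, "x": 0, "y": 0, "z": -1, "rx": 0, "ry": 0, "rz": 0},
    {"jaw": 1, "x": 0, "y": 0, "z": -1, "rx": 0, "ry": 0, "rz": 0},
    {"jaw": 1, "x": 0, "y": 0, "z": -0.4, "rx": 0, "ry": 0, "rz": 0},
    {"jaw": 1, "x": 0, "y": 0, "z": 0, "rx": 0, "ry": 0, "rz": 0},
  ],
)

```text
time_s: 16.65
tcp_pos: [431.5, 231.4, 342.4]
ee_rot: [1.0, 0.008, 0.001, -0.0]
ft_force: [0.6, -0.3, -1.6]
grip_width: 0.246
finger_force: 59.2
```

Run:
```python
from h import *
t=cv2.imread("pics/top0.png")[...,1].astype(float)[178:190,150:165]
w=np.clip(t-62,0,None);print((w.sum(0)>0).astype(int));yy,xx=np.mgrid[178:190,150:165];c=((w*xx).sum()/w.sum(),(w*yy).sum()/w.sum())
print(c,onz("top",*c,284),"side",onz("side",234,216.5,284))
s=optics.read_camera("side");b=blob(s,(0,170,90),(6,255,255),(100,100,420,330));print(b,arm.read_state()["tcp_pos"],arm.read_state()["ft_force"])
# sleeve edges in top: rows of dark run at several columns
g=cv2.imread("pics/bt.png")[...,1].astype(float)
for u in (100,115,145): print(u,g[170:196,u].astype(int).tolist())
```

```text
[0 0 0 0 0 1 1 1 1 1 1 1 0 0 0]
(np.float64(157.63398692810458), np.float64(183.44444444444446)) [612.85726674 239.84490277 284.        ] side [610.96003905 242.94842645 284.        ]
[] [430.94492362 230.84429144 341.01558202] [ 0.2872553   0.41202455 -0.87365906]
100 [119, 116, 114, 116, 117, 114, 89, 64, 56, 57, 58, 57, 57, 57, 56, 57, 58, 61, 59, 42, 40, 58, 64, 66, 65, 65]
115 [118, 117, 113, 113, 115, 114, 95, 72, 61, 58, 57, 57, 56, 56, 57, 57, 57, 59, 59, 47, 35, 31, 31, 32, 32, 46]
145 [109, 107, 97, 72, 57, 55, 57, 66, 63, 59, 57, 57, 55, 55, 55, 55, 55, 59, 61, 52, 36, 28, 28, 29, 33, 37]
```

carry_out(
  plan=[
    {"jaw": 1, "x": 1, "y": -0.24, "z": 0, "rx": 0, "ry": 0, "rz": 0},
    {"jaw": 1, "x": 1, "y": 0, "z": 0, "rx": 0, "ry": 0, "rz": 0},
    {"jaw": 1, "x": 1, "y": 0, "z": 0, "rx": 0, "ry": 0, "rz": 0},
    {"jaw": 1, "x": 1, "y": 0, "z": 0, "rx": 0, "ry": 0, "rz": 0},
    {"jaw": 1, "x": 1, "y": 0, "z": 0, "rx": 0, "ry": 0, "rz": 0},
  ],
)

```text
time_s: 17.2
tcp_pos: [556.1, 238.4, 338.6]
ee_rot: [1.0, 0.008, -0.002, 0.001]
ft_force: [-0.3, 1.5, -0.7]
grip_width: 0.246
finger_force: 59.2
```

carry_out(
  plan=[
    {"jaw": 1, "x": 1, "y": 0, "z": 0, "rx": 0, "ry": 0, "rz": 0},
    {"jaw": 1, "x": 0.8, "y": 0, "z": 0, "rx": 0, "ry": 0, "rz": 0},
    {"jaw": 1, "x": 0.44, "y": 0, "z": 0, "rx": 0, "ry": 0, "rz": 0},
    {"jaw": 1, "x": 0, "y": 0, "z": 0, "rx": 0, "ry": 0, "rz": 0},
    {"jaw": 1, "x": 0, "y": 0, "z": 0, "rx": 0, "ry": 0, "rz": 0},
  ],
)

```text
time_s: 17.7
tcp_pos: [610.9, 240.2, 340.1]
ee_rot: [1.0, 0.009, -0.001, 0.0]
ft_force: [-0.6, 0.0, -0.8]
grip_width: 0.247
finger_force: 59.2
```

Run:
```python
from h import *
t=optics.read_camera("top");s=optics.read_camera("side")
p=np.array(arm.read_state()["tcp_pos"]);print(p)
o=np.zeros((480,800,3),np.uint8);o[:,:400]=cv2.resize(t[130:226,110:190],(400,480),interpolation=2);o[:,400:]=cv2.resize(s[160:256,200:280],(400,480),interpolation=2)
cv2.imwrite("pics/p2.png",o)
for z in(284,309,371): print(z,proj("side",(p[0],p[1],z)),proj("side",(612.5,240,z)))
```

```text
[610.85152186 240.34288237 341.02994778]
284 [234.38536857 215.94949606] [233.82446114 215.7803052 ]
309 [233.87859432 207.7875931 ] [233.31127839 207.62146811]
371 [232.56771592 186.67511069] [231.98385826 186.51747631]
```

View pics/p2.png

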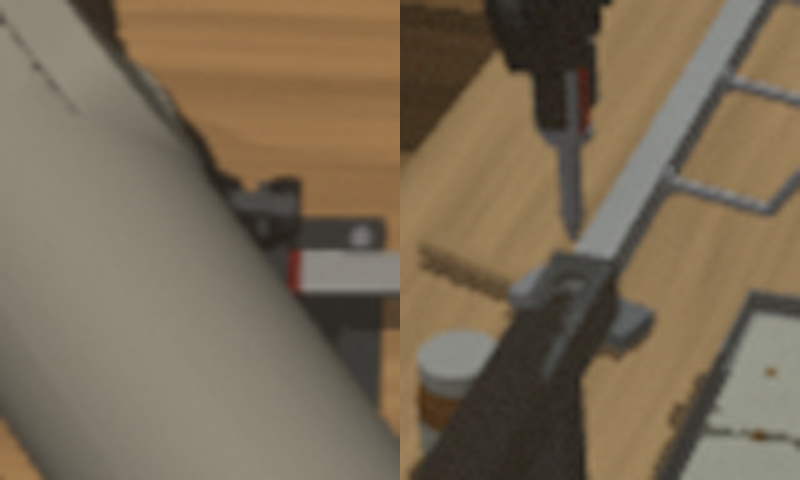

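carry_out(
  plan=[
    {"jaw": 1, "x": 0.06, "y": -0.02, "z": 0.4, "rx": 0, "ry": 0, "rz": 0},
    {"jaw": 1, "x": 0, "y": 0, "z": 0.4, "rx": 0, "ry": 0, "rz": 0},
    {"jaw": 1, "x": 0, "y": 0, "z": 0.2, "rx": 0, "ry": 0, "rz": 0},
    {"jaw": 1, "x": 0, "y": 0, "z": 0.2, "rx": 0, "ry": 0, "rz": 0},
    {"jaw": 1, "x": 0, "y": 0, "z": 0, "rx": 0, "ry": 0, "rz": 0},
  ],
)

```text
time_s: 18.3
tcp_pos: [613.1, 240.0, 309.8]
ee_rot: [1.0, 0.008, -0.001, 0.0]
ft_force: [-0.2, -0.1, -0.7]
grip_width: 0.252
finger_force: 59.2
```

carry_out(
  plan=[
    {"jaw": 1, "x": 0, "y": 0, "z": 0.15, "rx": 0, "ry": 0, "rz": 0},
    {"jaw": 1, "x": 0, "y": 0, "z": 0.15, "rx": 0, "ry": 0, "rz": 0},
    {"jaw": 1, "x": 0, "y": 0, "z": 0, "rx": 0, "ry": 0, "rz": 0},
  ],
)

```text
time_s: 18.6
tcp_pos: [613.4, 240.7, 303.1]
ee_rot: [1.0, 0.008, -0.0, -0.0]
ft_force: [0.4, 1.6, -0.9]
grip_width: 0.248
finger_force: 59.2
```

carry_out(
  plan=[
    {"jaw": 1, "x": 0, "y": 0, "z": 0.15, "rx": 0, "ry": 0, "rz": 0},
    {"jaw": 1, "x": 0, "y": 0, "z": 0.15, "rx": 0, "ry": 0, "rz": 0},
    {"jaw": 1, "x": 0, "y": 0, "z": 0, "rx": 0, "ry": 0, "rz": 0},
  ],
)

```text
time_s: 18.9
tcp_pos: [613.3, 240.9, 295.4]
ee_rot: [1.0, 0.008, -0.0, -0.0]
ft_force: [0.4, 1.5, -2.7]
grip_width: 0.25
finger_force: 59.2
```

carry_out(
  plan=[
    {"jaw": 1, "x": 0, "y": 0, "z": 0.15, "rx": 0, "ry": 0, "rz": 0},
    {"jaw": 1, "x": 0, "y": 0, "z": 0.15, "rx": 0, "ry": 0, "rz": 0},
    {"jaw": 1, "x": 0, "y": 0, "z": 0, "rx": 0, "ry": 0, "rz": 0},
  ],
)

```text
time_s: 19.2
tcp_pos: [613.3, 240.8, 287.9]
ee_rot: [1.0, 0.008, -0.0, -0.0]
ft_force: [0.5, 2.5, -2.7]
grip_width: 0.245
finger_force: 59.1
```

carry_out(
  plan=[
    {"jaw": 1, "x": 0, "y": 0, "z": 0.25, "rx": 0, "ry": 0, "rz": 0},
    {"jaw": 1, "x": 0, "y": 0, "z": 0.25, "rx": 0, "ry": 0, "rz": 0},
    {"jaw": 1, "x": 0, "y": 0, "z": 0.25, "rx": 0, "ry": 0, "rz": 0},
    {"jaw": 1, "x": 0, "y": 0, "z": 0.25, "rx": 0, "ry": 0, "rz": 0},
    {"jaw": 1, "x": 0, "y": 0, "z": 0, "rx": 0, "ry": 0, "rz": 0},
  ],
)

```text
time_s: 19.7
tcp_pos: [613.1, 240.8, 262.1]
ee_rot: [1.0, 0.008, -0.001, -0.0]
ft_force: [1.1, 4.2, -3.9]
grip_width: 0.247
finger_force: 59.0
```

carry_out(
  plan=[
    {"jaw": 1, "x": 0, "y": 0, "z": 0.1, "rx": 0, "ry": 0, "rz": 0},
    {"jaw": 1, "x": 0, "y": 0, "z": 0.1, "rx": 0, "ry": 0, "rz": 0},
    {"jaw": 1, "x": 0, "y": 0, "z": 0, "rx": 0, "ry": 0, "rz": 0},
  ],
)

```text
time_s: 20.0
tcp_pos: [613.5, 240.9, 258.3]
ee_rot: [1.0, 0.008, 0.0, -0.0]
ft_force: [-0.3, 5.5, -1.0]
grip_width: 0.246
finger_force: 59.3
```

carry_out(
  plan=[
    {"jaw": 1, "x": 0, "y": 0, "z": 0.08, "rx": 0, "ry": 0, "rz": 0},
    {"jaw": 1, "x": 0, "y": 0, "z": 0, "rx": 0, "ry": 0, "rz": 0},
  ],
)

```text
time_s: 20.2
tcp_pos: [613.6, 240.9, 256.5]
ee_rot: [1.0, 0.008, 0.0, -0.0]
ft_force: [-0.2, 4.7, 0.1]
grip_width: 0.245
finger_force: 59.3
```

carry_out(
  plan=[
    {"jaw": 1, "x": 0, "y": 0, "z": 0.08, "rx": 0, "ry": 0, "rz": 0},
    {"jaw": 1, "x": 0, "y": 0, "z": 0, "rx": 0, "ry": 0, "rz": 0},
  ],
)

```text
time_s: 20.4
tcp_pos: [613.7, 240.9, 255.1]
ee_rot: [1.0, 0.008, 0.0, -0.0]
ft_force: [-0.7, 4.2, 3.6]
grip_width: 0.25
finger_force: 60.0
```

carry_out(
  plan=[
    {"jaw": 1, "x": 0, "y": 0, "z": 0.06, "rx": 0, "ry": 0, "rz": 0},
    {"jaw": 1, "x": 0, "y": 0, "z": 0, "rx": 0, "ry": 0, "rz": 0},
  ],
)

```text
time_s: 20.6
tcp_pos: [613.8, 240.9, 255.0]
ee_rot: [1.0, 0.008, 0.001, -0.0]
ft_force: [-3.1, 3.5, 10.6]
grip_width: 0.248
finger_force: 60.9
```

carry_out(
  plan=[
    {"jaw": 0, "x": 0, "y": 0, "z": 0, "rx": 0, "ry": 0, "rz": 0},
    {"jaw": 0, "x": 0, "y": 0, "z": 0, "rx": 0, "ry": 0, "rz": 0},
    {"jaw": 0, "x": 0, "y": 0, "z": 0, "rx": 0, "ry": 0, "rz": 0},
    {"jaw": 0, "x": 0, "y": 0, "z": 0, "rx": 0, "ry": 0, "rz": 0},
    {"jaw": 0, "x": 0, "y": 0, "z": 0, "rx": 0, "ry": 0, "rz": 0},
  ],
)

```text
time_s: 21.1
tcp_pos: [613.6, 239.7, 252.5]
ee_rot: [1.0, 0.008, -0.0, 0.0]
ft_force: [0.1, -1.1, 0.6]
grip_width: 1.002
finger_force: 0.0
```

carry_out(
  plan=[
    {"jaw": 0, "x": 0, "y": 0, "z": -0.5, "rx": 0, "ry": 0, "rz": 0},
    {"jaw": 0, "x": 0, "y": 0, "z": -1, "rx": 0, "ry": 0, "rz": 0},
    {"jaw": 0, "x": 0, "y": 0, "z": -1, "rx": 0, "ry": 0, "rz": 0},
    {"jaw": 0, "x": 0, "y": 0, "z": -1, "rx": 0, "ry": 0, "rz": 0},
    {"jaw": 0, "x": 0, "y": 1, "z": -0.5, "rx": 0, "ry": 0, "rz": 0},
  ],
)

```text
time_s: 21.6
tcp_pos: [613.1, 220.4, 356.8]
ee_rot: [1.0, 0.011, 0.002, -0.002]
ft_force: [0.5, -0.1, 0.8]
grip_width: 1.003
finger_force: 0.0
```

carry_out(
  plan=[
    {"jaw": 0, "x": 0, "y": 1, "z": 0, "rx": 0, "ry": 0, "rz": 0},
    {"jaw": 0, "x": 0, "y": 1, "z": 0, "rx": 0, "ry": 0, "rz": 0},
    {"jaw": 0, "x": 0, "y": 1, "z": 0, "rx": 0, "ry": 0, "rz": 0},
    {"jaw": 0, "x": 0, "y": 1, "z": 0, "rx": 0, "ry": 0, "rz": 0},
    {"jaw": 0, "x": 0, "y": 1, "z": 0, "rx": 0, "ry": 0, "rz": 0},
  ],
)

```text
time_s: 22.1
tcp_pos: [616.0, 89.5, 354.1]
ee_rot: [1.0, 0.008, 0.001, 0.0]
ft_force: [-0.4, -0.3, -0.7]
grip_width: 1.001
finger_force: 0.0
```

carry_out(
  plan=[
    {"jaw": 0, "x": 0, "y": 1, "z": 0, "rx": 0, "ry": 0, "rz": 0},
    {"jaw": 0, "x": 0, "y": 1, "z": 0, "rx": 0, "ry": 0, "rz": 0},
    {"jaw": 0, "x": 0, "y": 1, "z": 0, "rx": 0, "ry": 0, "rz": 0},
    {"jaw": 0, "x": 0, "y": 1, "z": 0, "rx": 0, "ry": 0, "rz": 0},
    {"jaw": 0, "x": 0, "y": 1, "z": 0, "rx": 0, "ry": 0, "rz": 0},
  ],
)

```text
time_s: 22.6
tcp_pos: [618.0, -35.5, 354.1]
ee_rot: [1.0, 0.008, 0.001, 0.0]
ft_force: [-0.8, 0.0, 0.2]
grip_width: 1.002
finger_force: 0.0
```

carry_out(
  plan=[
    {"jaw": 0, "x": 0, "y": 1, "z": 0, "rx": 0, "ry": 0, "rz": 0},
    {"jaw": 0, "x": 0, "y": 1, "z": 0, "rx": 0, "ry": 0, "rz": 0},
    {"jaw": 0, "x": 0, "y": 1, "z": 0, "rx": 0, "ry": 0, "rz": 0},
    {"jaw": 0, "x": 0, "y": 1, "z": 0, "rx": 0, "ry": 0, "rz": 0},
    {"jaw": 0, "x": 0, "y": 1, "z": 0, "rx": 0, "ry": 0, "rz": 0},
  ],
)

```text
time_s: 23.1
tcp_pos: [620.0, -160.5, 354.1]
ee_rot: [1.0, 0.008, 0.001, 0.0]
ft_force: [0.4, 1.2, 0.3]
grip_width: 1.001
finger_force: 0.0
```

```bash
python3 band.py|tail -1
python3 - <<'E'
from h import *
t=cv2.imread("pics/bt.png");s=optics.read_camera("side")
cv2.imwrite("pics/s3.png",s)
o=np.zeros((480,800,3),np.uint8);o[:,:400]=cv2.resize(t[130:226,110:190],(400,480),interpolation=2);o[:,400:]=cv2.resize(s[160:256,200:280],(400,480),interpolation=2)
cv2.imwrite("pics/p3.png",o)
for n,i in(("t",t),("s",s)):print(n,[(a,b.tolist()) for a,b in blob(i,(0,170,90),(6,255,255),(60,120,420,330))])
E
```

```text
[ 619.96571876 -159.81078854  353.50492457] [-0.20108974  1.31019697  0.17832463]
t [(array([155.5, 181.1]), [151, 177, 10, 9, 68]), (array([168., 185.]), [168, 183, 1, 5, 5])]
s [(array([232.4, 207.3]), [230, 203, 7, 12, 53])]
```

View pics/p3.png

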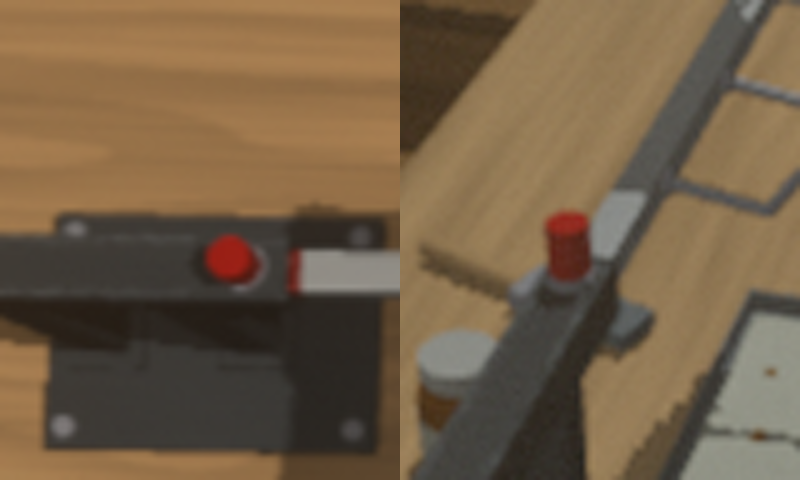

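carry_out(
  plan=[
    {"jaw": 0, "x": -0.07, "y": 0.5, "z": 0.5, "rx": 0, "ry": 0, "rz": 0},
    {"jaw": 0, "x": 0, "y": 0, "z": 1, "rx": 0, "ry": 0, "rz": 0},
    {"jaw": 0, "x": 0, "y": 0, "z": 1, "rx": 0, "ry": 0, "rz": 0},
    {"jaw": 0, "x": 0, "y": 0, "z": 1, "rx": 0, "ry": 0, "rz": 0},
    {"jaw": 0, "x": 0, "y": 0, "z": 0.5, "rx": 0, "ry": 0, "rz": 0},
  ],
)

```text
time_s: 23.85
tcp_pos: [616.7, -171.8, 249.8]
ee_rot: [1.0, 0.009, -0.002, -0.0]
ft_force: [-1.0, 0.2, -1.1]
grip_width: 1.001
finger_force: 0.0
```

carry_out(
  plan=[
    {"jaw": 0, "x": 0, "y": 0, "z": 0, "rx": 0, "ry": 0, "rz": 0},
    {"jaw": 1, "x": 0, "y": 0, "z": 0, "rx": 0, "ry": 0, "rz": 0},
    {"jaw": 1, "x": 0, "y": 0, "z": 0, "rx": 0, "ry": 0, "rz": 0},
    {"jaw": 1, "x": 0, "y": 0, "z": 0, "rx": 0, "ry": 0, "rz": 0},
    {"jaw": 1, "x": 0, "y": 0, "z": 0, "rx": 0, "ry": 0, "rz": 0},
  ],
)

```text
time_s: 24.35
tcp_pos: [619.0, -172.3, 254.3]
ee_rot: [1.0, 0.008, 0.001, 0.0]
ft_force: [-1.3, -1.4, 0.6]
grip_width: 0.368
finger_force: 59.3
```

carry_out(
  plan=[
    {"jaw": 1, "x": 0, "y": 0, "z": 0, "rx": 0, "ry": 0, "rz": 0},
    {"jaw": 1, "x": 0, "y": 0, "z": 0, "rx": 0, "ry": 0, "rz": 0},
    {"jaw": 1, "x": 0, "y": 0, "z": 0, "rx": 0, "ry": 0, "rz": 0},
  ],
)

```text
time_s: 24.65
tcp_pos: [619.1, -172.3, 254.3]
ee_rot: [1.0, 0.008, 0.001, 0.0]
ft_force: [-1.7, -0.0, 6.2]
grip_width: 0.373
finger_force: 59.2
```

carry_out(
  plan=[
    {"jaw": 1, "x": 0, "y": 0.05, "z": 0, "rx": 0, "ry": 0, "rz": 0},
    {"jaw": 1, "x": 0, "y": 0, "z": 0, "rx": 0, "ry": 0, "rz": 0},
  ],
)

```text
time_s: 24.85
tcp_pos: [619.0, -172.4, 254.3]
ee_rot: [1.0, 0.008, 0.001, -0.0]
ft_force: [-1.3, 1.4, 7.0]
grip_width: 0.367
finger_force: 59.6
```

carry_out(
  plan=[
    {"jaw": 1, "x": 0, "y": 0.07, "z": 0, "rx": 0, "ry": 0, "rz": 0},
    {"jaw": 1, "x": 0, "y": 0, "z": 0, "rx": 0, "ry": 0, "rz": 0},
  ],
)

```text
time_s: 25.05
tcp_pos: [619.0, -174.0, 254.3]
ee_rot: [1.0, 0.008, 0.001, -0.0]
ft_force: [-0.8, 1.9, 7.4]
grip_width: 0.368
finger_force: 59.6
```

carry_out(
  plan=[
    {"jaw": 1, "x": 0, "y": 0.06, "z": 0, "rx": 0, "ry": 0, "rz": 0},
    {"jaw": 1, "x": 0, "y": 0, "z": 0, "rx": 0, "ry": 0, "rz": 0},
  ],
)

```text
time_s: 25.25
tcp_pos: [619.0, -175.3, 254.3]
ee_rot: [1.0, 0.009, 0.001, -0.0]
ft_force: [-2.1, 2.0, 6.8]
grip_width: 0.371
finger_force: 59.6
```

carry_out(
  plan=[
    {"jaw": 1, "x": 0, "y": 0.05, "z": 0, "rx": 0, "ry": 0, "rz": 0},
    {"jaw": 1, "x": 0, "y": 0, "z": 0, "rx": 0, "ry": 0, "rz": 0},
  ],
)

```text
time_s: 25.45
tcp_pos: [619.1, -175.5, 254.3]
ee_rot: [1.0, 0.009, 0.001, -0.001]
ft_force: [-2.4, 4.8, 5.5]
grip_width: 0.368
finger_force: 59.6
```

carry_out(
  plan=[
    {"jaw": 1, "x": 0, "y": 0.05, "z": 0, "rx": 0, "ry": 0, "rz": 0},
    {"jaw": 1, "x": 0, "y": 0, "z": 0, "rx": 0, "ry": 0, "rz": 0},
  ],
)

```text
time_s: 25.65
tcp_pos: [619.1, -175.5, 254.3]
ee_rot: [1.0, 0.009, 0.001, -0.002]
ft_force: [-2.6, 7.5, 5.6]
grip_width: 0.37
finger_force: 59.6
```

carry_out(
  plan=[
    {"jaw": 1, "x": 0, "y": 0.08, "z": 0, "rx": 0, "ry": 0, "rz": 0},
    {"jaw": 1, "x": 0, "y": 0, "z": 0, "rx": 0, "ry": 0, "rz": 0},
  ],
)

```text
time_s: 25.85
tcp_pos: [619.0, -175.6, 254.3]
ee_rot: [1.0, 0.01, 0.0, -0.003]
ft_force: [-3.0, 9.6, 7.2]
grip_width: 0.369
finger_force: 59.8
```

carry_out(
  plan=[
    {"jaw": 1, "x": 0, "y": 0.06, "z": 0, "rx": 0, "ry": 0, "rz": 0},
    {"jaw": 1, "x": 0, "y": 0, "z": 0, "rx": 0, "ry": 0, "rz": 0},
  ],
)

```text
time_s: 26.05
tcp_pos: [619.0, -175.5, 254.3]
ee_rot: [1.0, 0.011, 0.0, -0.003]
ft_force: [-4.4, 12.5, 7.0]
grip_width: 0.369
finger_force: 59.9
```

carry_out(
  plan=[
    {"jaw": 1, "x": 0, "y": 0.06, "z": 0, "rx": 0, "ry": 0, "rz": 0},
    {"jaw": 1, "x": 0, "y": 0, "z": 0, "rx": 0, "ry": 0, "rz": 0},
  ],
)

```text
time_s: 26.25
tcp_pos: [619.0, -175.5, 254.3]
ee_rot: [1.0, 0.011, 0.0, -0.004]
ft_force: [-4.6, 14.8, 7.5]
grip_width: 0.371
finger_force: 60.0
```

carry_out(
  plan=[
    {"jaw": 1, "x": 0, "y": 0.03, "z": 0, "rx": 0, "ry": 0, "rz": 0},
    {"jaw": 1, "x": 0, "y": 0, "z": 0, "rx": 0, "ry": 0, "rz": 0},
    {"jaw": 1, "x": 0, "y": 0, "z": 0, "rx": 0, "ry": 0, "rz": 0},
    {"jaw": 1, "x": 0, "y": 0, "z": 0, "rx": 0, "ry": 0, "rz": 0},
  ],
)

```text
time_s: 26.65
tcp_pos: [619.0, -175.4, 254.3]
ee_rot: [1.0, 0.012, 0.0, -0.004]
ft_force: [-4.0, 16.3, 6.6]
grip_width: 0.371
finger_force: 60.1
```

carry_out(
  plan=[
    {"jaw": 1, "x": 0, "y": -0.15, "z": 0, "rx": 0, "ry": 0, "rz": 0},
    {"jaw": 1, "x": 0, "y": -0.15, "z": 0, "rx": 0, "ry": 0, "rz": 0},
    {"jaw": 1, "x": 0, "y": -0.15, "z": 0, "rx": 0, "ry": 0, "rz": 0},
    {"jaw": 1, "x": 0, "y": 0, "z": 0, "rx": 0, "ry": 0, "rz": 0},
  ],
)

```text
time_s: 27.05
tcp_pos: [619.0, -174.0, 254.3]
ee_rot: [1.0, 0.008, 0.001, 0.001]
ft_force: [-0.9, -0.9, 5.5]
grip_width: 0.368
finger_force: 59.6
```

carry_out(
  plan=[
    {"jaw": 0, "x": 0, "y": 0, "z": 0, "rx": 0, "ry": 0, "rz": 0},
    {"jaw": 0, "x": 0, "y": 0, "z": 0, "rx": 0, "ry": 0, "rz": 0},
    {"jaw": 0, "x": 0, "y": 0, "z": 0, "rx": 0, "ry": 0, "rz": 0},
    {"jaw": 0, "x": 0, "y": 0, "z": 0, "rx": 0, "ry": 0, "rz": 0},
    {"jaw": 0, "x": 0, "y": 0, "z": 0, "rx": 0, "ry": 0, "rz": 0},
  ],
)

```text
time_s: 27.55
tcp_pos: [618.3, -173.6, 252.7]
ee_rot: [1.0, 0.008, -0.0, -0.0]
ft_force: [-0.7, -1.6, -0.1]
grip_width: 0.997
finger_force: 0.0
```

carry_out(
  plan=[
    {"jaw": 0, "x": 0, "y": 0, "z": -0.5, "rx": 0, "ry": 0, "rz": 0},
    {"jaw": 0, "x": 0, "y": 0, "z": -1, "rx": 0, "ry": 0, "rz": 0},
    {"jaw": 0, "x": 0, "y": 0, "z": -1, "rx": 0, "ry": 0, "rz": 0},
    {"jaw": 0, "x": 0, "y": 0, "z": -1, "rx": 0, "ry": 0, "rz": 0},
    {"jaw": 0, "x": 0, "y": 0, "z": -0.5, "rx": 0, "ry": 0, "rz": 0},
  ],
)

```text
time_s: 28.05
tcp_pos: [619.6, -173.5, 356.5]
ee_rot: [1.0, 0.008, 0.002, 0.0]
ft_force: [0.1, -0.2, -1.1]
grip_width: 1.001
finger_force: 0.0
```

```bash
cat > look.py <<'E'
from h import *
import sys
np.set_printoptions(precision=1,suppress=True)
t=optics.read_camera("top");s=optics.read_camera("side")
cv2.imwrite("pics/t_%s.png"%sys.argv[1],t);cv2.imwrite("pics/s_%s.png"%sys.argv[1],s)
for n,im in(("top",t),("side",s)):
    a=cv2.imread(f"pics/{n}0.png")
    for nm,b in(dict(pale=(85,222,145,262),tan=(300,232,372,268),brown=(325,200,402,236)) if n=="top" else dict(pale=(255,280,300,360),tan=(315,155,345,212),brown=(294,143,322,196))).items():
        d=cv2.absdiff(a,im)[b[1]:b[3],b[0]:b[2]].max(2);print(n,nm,"changed px",(d>30).sum())
print(arm.read_state()["tcp_pos"])
E
python3 look.py a
```

```text
top pale changed px 0
top tan changed px 885
top brown changed px 1993
side pale changed px 431
side tan changed px 0
side brown changed px 19
[ 619.6 -173.5  355.6]
```

carry_out(
  plan=[
    {"jaw": 0, "x": -0.97, "y": 0.65, "z": 0, "rx": 0, "ry": 0, "rz": 0},
    {"jaw": 0, "x": -0.97, "y": 0.65, "z": 0, "rx": 0, "ry": 0, "rz": 0},
    {"jaw": 0, "x": -0.97, "y": 0.65, "z": 0, "rx": 0, "ry": 0, "rz": 0},
    {"jaw": 0, "x": -0.97, "y": 0.65, "z": 0, "rx": 0, "ry": 0, "rz": 0},
    {"jaw": 0, "x": -0.97, "y": 0.65, "z": 0, "rx": 0, "ry": 0, "rz": 0},
  ],
)

```text
time_s: 28.65
tcp_pos: [496.7, -257.3, 351.4]
ee_rot: [1.0, 0.008, -0.001, -0.001]
ft_force: [-0.5, 0.1, 0.7]
grip_width: 1.004
finger_force: 0.0
```

carry_out(
  plan=[
    {"jaw": 0, "x": -0.97, "y": 0.65, "z": 0, "rx": 0, "ry": 0, "rz": 0},
    {"jaw": 0, "x": -0.93, "y": 0.63, "z": 0, "rx": 0, "ry": 0, "rz": 0},
    {"jaw": 0, "x": 0, "y": 0, "z": 0, "rx": 0, "ry": 0, "rz": 1},
    {"jaw": 0, "x": 0, "y": 0, "z": 0, "rx": 0, "ry": 0, "rz": 1},
    {"jaw": 0, "x": 0, "y": 0, "z": 0, "rx": 0, "ry": 0, "rz": 1},
  ],
)

```text
time_s: 29.15
tcp_pos: [450.4, -289.7, 351.6]
ee_rot: [0.992, -0.125, -0.001, -0.0]
ft_force: [0.2, 0.6, 0.6]
grip_width: 0.996
finger_force: 0.0
```

carry_out(
  plan=[
    {"jaw": 0, "x": 0, "y": 0, "z": 0, "rx": 0, "ry": 0, "rz": 1},
    {"jaw": 0, "x": 0, "y": 0, "z": 0, "rx": 0, "ry": 0, "rz": 1},
    {"jaw": 0, "x": 0, "y": 0, "z": 0, "rx": 0, "ry": 0, "rz": 1},
    {"jaw": 0, "x": 0, "y": 0, "z": 0, "rx": 0, "ry": 0, "rz": 1},
    {"jaw": 0, "x": 0, "y": 0, "z": 0, "rx": 0, "ry": 0, "rz": 1},
  ],
)

```text
time_s: 29.65
tcp_pos: [450.7, -289.3, 351.4]
ee_rot: [0.942, -0.336, -0.001, -0.0]
ft_force: [0.5, -0.0, 0.7]
grip_width: 1.001
finger_force: 0.0
```

```bash
python3 -c "
from h import *
s=arm.read_state();print(s['joints'].round(2),s['tcp_pos'].round(1),s['ee_rot'].round(3))"
```

```text
[ 1.07  0.2  -0.64  1.61  0.12  1.37 -1.84] [ 450.7 -289.3  351.4] [ 0.942 -0.336 -0.001 -0.   ]
```

carry_out(
  plan=[
    {"jaw": 0, "x": 0, "y": 0, "z": 0, "rx": 0, "ry": 0, "rz": -1},
    {"jaw": 0, "x": 0, "y": 0, "z": 0, "rx": 0, "ry": 0, "rz": -1},
    {"jaw": 0, "x": 0, "y": 0, "z": 0, "rx": 0, "ry": 0, "rz": -1},
    {"jaw": 0, "x": 0, "y": 0, "z": 0, "rx": 0, "ry": 0, "rz": -1},
    {"jaw": 0, "x": 0, "y": 0, "z": 0, "rx": 0, "ry": 0, "rz": -1},
  ],
)

```text
time_s: 30.15
tcp_pos: [450.7, -289.3, 351.5]
ee_rot: [0.993, -0.121, -0.001, -0.001]
ft_force: [-0.4, -0.5, -0.5]
grip_width: 0.999
finger_force: 0.0
```

carry_out(
  plan=[
    {"jaw": 0, "x": 0, "y": 0, "z": 0, "rx": 0, "ry": 0, "rz": -1},
    {"jaw": 0, "x": 0, "y": 0, "z": 0, "rx": 0, "ry": 0, "rz": -1},
    {"jaw": 0, "x": 0, "y": 0, "z": 0, "rx": 0, "ry": 0, "rz": -1},
    {"jaw": 0, "x": 0, "y": 0, "z": 0, "rx": 0, "ry": 0, "rz": -1},
    {"jaw": 0, "x": 0, "y": 0, "z": 0, "rx": 0, "ry": 0, "rz": -1},
  ],
)

```text
time_s: 30.65
tcp_pos: [450.7, -289.3, 351.5]
ee_rot: [0.995, 0.097, -0.001, -0.001]
ft_force: [-0.0, 0.9, 0.4]
grip_width: 0.999
finger_force: 0.0
```

carry_out(
  plan=[
    {"jaw": 0, "x": 0, "y": 0, "z": 0, "rx": 0, "ry": 0, "rz": -1},
    {"jaw": 0, "x": 0, "y": 0, "z": 0, "rx": 0, "ry": 0, "rz": -1},
    {"jaw": 0, "x": 0, "y": 0, "z": 0, "rx": 0, "ry": 0, "rz": -1},
    {"jaw": 0, "x": 0, "y": 0, "z": 0, "rx": 0, "ry": 0, "rz": -1},
    {"jaw": 0, "x": 0, "y": 0, "z": 0, "rx": 0, "ry": 0, "rz": -1},
  ],
)

```text
time_s: 31.15
tcp_pos: [450.7, -289.3, 351.5]
ee_rot: [0.951, 0.31, -0.001, -0.001]
ft_force: [-0.6, -0.8, 0.2]
grip_width: 1.0
finger_force: 0.0
```

carry_out(
  plan=[
    {"jaw": 0, "x": 0, "y": 0, "z": 0, "rx": 0, "ry": 0, "rz": -1},
    {"jaw": 0, "x": 0, "y": 0, "z": 0, "rx": 0, "ry": 0, "rz": -1},
    {"jaw": 0, "x": 0, "y": 0, "z": 0, "rx": 0, "ry": 0, "rz": -1},
    {"jaw": 0, "x": 0, "y": 0, "z": 0, "rx": 0, "ry": 0, "rz": -1},
    {"jaw": 0, "x": 0, "y": 0, "z": 0, "rx": 0, "ry": 0, "rz": -1},
  ],
)

```text
time_s: 31.65
tcp_pos: [450.7, -289.3, 351.5]
ee_rot: [0.861, 0.508, -0.0, -0.001]
ft_force: [0.1, 0.1, 0.3]
grip_width: 1.0
finger_force: 0.0
```

carry_out(
  plan=[
    {"jaw": 0, "x": 0, "y": 0, "z": 0, "rx": 0, "ry": 0, "rz": -1},
    {"jaw": 0, "x": 0, "y": 0, "z": 0, "rx": 0, "ry": 0, "rz": -0.55},
    {"jaw": 0, "x": 0, "y": 0, "z": 0, "rx": 0, "ry": 0, "rz": 0},
  ],
)

```text
time_s: 31.95
tcp_pos: [450.8, -289.3, 351.6]
ee_rot: [0.826, 0.564, -0.0, -0.001]
ft_force: [0.7, 0.8, 0.3]
grip_width: 1.003
finger_force: 0.0
```

```bash
cat > bail.py <<'E'
from h import *
np.set_printoptions(precision=1,suppress=True)
# tops of tan/brown bails in the side view: darkest pixels in region
import sys
s=optics.read_camera("side");a=cv2.imread("pics/side0.png")
for nm,b in dict(pale=(255,280,300,360),tan=(315,155,345,212),brown=(294,143,322,196)).items():
    print(nm,"changed",(cv2.absdiff(a,s)[b[1]:b[3],b[0]:b[2]].max(2)>30).sum())
t=arm.read_state();q=t['ee_rot'];print(t['joints'].round(2),t['tcp_pos'],"psi",np.degrees(2*np.arctan2(q[1],q[0])))
E
python3 bail.py
```

```text
pale changed 58
tan changed 28
brown changed 106
[ 1.3  0.2 -0.9  1.6  0.2  1.4 -0. ] [ 450.9 -289.4  351.8] psi 68.58914411372207
```

carry_out(
  plan=[
    {"jaw": 0, "x": 0, "y": 0, "z": 1, "rx": 0, "ry": 0, "rz": 0},
    {"jaw": 0, "x": 0, "y": 0, "z": 1, "rx": 0, "ry": 0, "rz": 0},
    {"jaw": 0, "x": 0, "y": 0, "z": 1, "rx": 0, "ry": 0, "rz": 0},
    {"jaw": 0, "x": 0, "y": 0, "z": 1, "rx": 0, "ry": 0, "rz": 0},
    {"jaw": 0, "x": 0, "y": 0, "z": 1, "rx": 0, "ry": 0, "rz": 0},
  ],
)

```text
time_s: 32.5
tcp_pos: [451.0, -289.4, 226.4]
ee_rot: [0.826, 0.563, -0.0, -0.0]
ft_force: [-0.8, -0.2, 0.1]
grip_width: 1.001
finger_force: 0.0
```

carry_out(
  plan=[
    {"jaw": 0, "x": 0, "y": 0, "z": 1, "rx": 0, "ry": 0, "rz": 0},
    {"jaw": 0, "x": 0, "y": 0, "z": 0.6, "rx": 0, "ry": 0, "rz": 0},
    {"jaw": 0, "x": 0, "y": 0, "z": 0, "rx": 0, "ry": 0, "rz": 0},
    {"jaw": 0, "x": 0, "y": 0, "z": 0, "rx": 0, "ry": 0, "rz": 0},
  ],
)

```text
time_s: 32.9
tcp_pos: [451.9, -289.5, 188.3]
ee_rot: [0.826, 0.564, 0.0, 0.0]
ft_force: [0.0, 0.3, 1.4]
grip_width: 1.003
finger_force: 0.0
```

Run:
```python
from h import *
t=optics.read_camera("top");s=optics.read_camera("side");p=arm.read_state()["tcp_pos"];print(p)
o=np.zeros((560,800,3),np.uint8);o[:,:400]=cv2.resize(t[170:310,300:400],(400,560),interpolation=2);o[:,400:]=cv2.resize(s[90:230,280:380],(400,560),interpolation=2)
cv2.imwrite("pics/l1.png",o);print(proj("side",p+[0,0,53]))
```

```text
[ 452.49628501 -289.95007869  189.21618937]
[329.41473991 149.48844291]
```

View pics/l1.png

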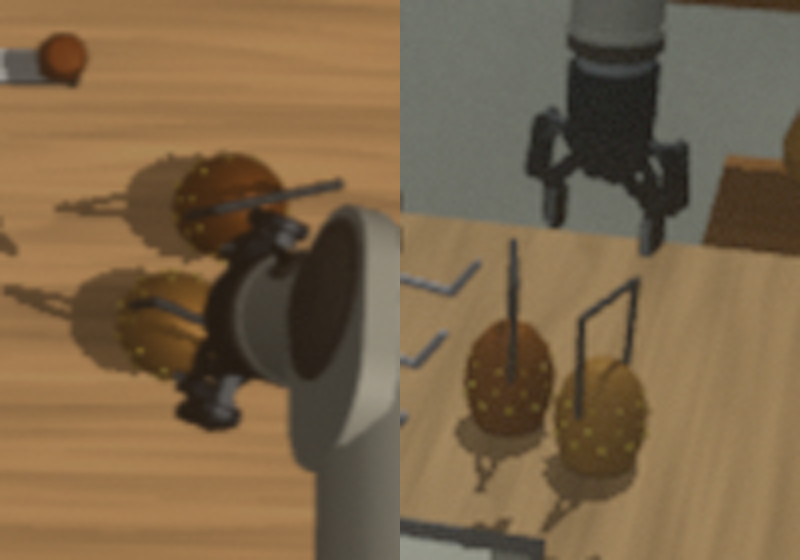

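carry_out(
  plan=[
    {"jaw": 0, "x": 0, "y": 0, "z": 0.8, "rx": 0, "ry": 0, "rz": 0},
    {"jaw": 0, "x": 0, "y": 0, "z": 0.8, "rx": 0, "ry": 0, "rz": 0},
    {"jaw": 0, "x": 0, "y": 0, "z": 0.8, "rx": 0, "ry": 0, "rz": 0},
    {"jaw": 0, "x": 0, "y": 0, "z": 0.53, "rx": 0, "ry": 0, "rz": 0},
    {"jaw": 0, "x": 0, "y": 0, "z": 0, "rx": 0, "ry": 0, "rz": 0},
  ],
)

```text
time_s: 33.5
tcp_pos: [450.8, -289.3, 113.8]
ee_rot: [0.826, 0.564, -0.0, -0.001]
ft_force: [-0.6, 0.5, -0.2]
grip_width: 1.001
finger_force: 0.0
```

carry_out(
  plan=[
    {"jaw": 1, "x": 0, "y": 0, "z": 0, "rx": 0, "ry": 0, "rz": 0},
    {"jaw": 1, "x": 0, "y": 0, "z": 0, "rx": 0, "ry": 0, "rz": 0},
    {"jaw": 1, "x": 0, "y": 0, "z": 0, "rx": 0, "ry": 0, "rz": 0},
    {"jaw": 1, "x": 0, "y": 0, "z": 0, "rx": 0, "ry": 0, "rz": 0},
    {"jaw": 1, "x": 0, "y": 0, "z": 0, "rx": 0, "ry": 0, "rz": 0},
  ],
)

```text
time_s: 34.0
tcp_pos: [451.7, -289.8, 115.1]
ee_rot: [0.826, 0.564, 0.0, 0.0]
ft_force: [0.6, -0.2, 0.1]
grip_width: 0.141
finger_force: 0.4
```

carry_out(
  plan=[
    {"jaw": 1, "x": 0, "y": 0, "z": 0, "rx": 0, "ry": 0, "rz": 0},
    {"jaw": 1, "x": 0, "y": 0, "z": 0, "rx": 0, "ry": 0, "rz": 0},
    {"jaw": 1, "x": 0, "y": 0, "z": 0, "rx": 0, "ry": 0, "rz": 0},
    {"jaw": 1, "x": 0, "y": 0, "z": 0, "rx": 0, "ry": 0, "rz": 0},
  ],
)

```text
time_s: 34.4
tcp_pos: [452.1, -289.7, 115.0]
ee_rot: [0.826, 0.564, 0.0, 0.0]
ft_force: [0.6, 0.2, 3.0]
grip_width: 0.069
finger_force: 58.7
```

carry_out(
  plan=[
    {"jaw": 1, "x": 0, "y": 0, "z": -0.3, "rx": 0, "ry": 0, "rz": 0},
    {"jaw": 1, "x": 0, "y": 0, "z": -0.3, "rx": 0, "ry": 0, "rz": 0},
    {"jaw": 1, "x": 0, "y": 0, "z": -0.4, "rx": 0, "ry": 0, "rz": 0},
    {"jaw": 1, "x": 0, "y": 0, "z": 0, "rx": 0, "ry": 0, "rz": 0},
  ],
)

```text
time_s: 34.8
tcp_pos: [452.4, -290.1, 141.2]
ee_rot: [0.826, 0.564, 0.0, 0.001]
ft_force: [0.2, -0.5, -3.2]
grip_width: 0.066
finger_force: 58.7
```

carry_out(
  plan=[
    {"jaw": 1, "x": 0, "y": 0, "z": -0.9, "rx": 0, "ry": 0, "rz": 0},
    {"jaw": 1, "x": 0, "y": 0, "z": -0.9, "rx": 0, "ry": 0, "rz": 0},
    {"jaw": 1, "x": 0, "y": 0, "z": -0.9, "rx": 0, "ry": 0, "rz": 0},
    {"jaw": 1, "x": 0, "y": 0, "z": -0.9, "rx": 0, "ry": 0, "rz": 0},
    {"jaw": 1, "x": 0, "y": 0, "z": -0.76, "rx": 0, "ry": 0, "rz": 0},
  ],
)

```text
time_s: 35.3
tcp_pos: [451.5, -289.5, 249.8]
ee_rot: [0.826, 0.564, -0.0, 0.0]
ft_force: [-0.2, 0.9, -2.1]
grip_width: 0.063
finger_force: 58.7
```

carry_out(
  plan=[
    {"jaw": 1, "x": 0, "y": 0, "z": 0, "rx": 0, "ry": 0, "rz": -0.9},
    {"jaw": 1, "x": 0, "y": 0, "z": 0, "rx": 0, "ry": 0, "rz": -0.9},
    {"jaw": 1, "x": 0, "y": 0, "z": 0, "rx": 0, "ry": 0, "rz": -0.9},
    {"jaw": 1, "x": 0, "y": 0, "z": 0, "rx": 0, "ry": 0, "rz": -0.9},
    {"jaw": 1, "x": 0, "y": 0, "z": 0, "rx": 0, "ry": 0, "rz": -0.84},
  ],
)

```text
time_s: 35.8
tcp_pos: [451.1, -289.5, 248.5]
ee_rot: [0.701, 0.713, -0.0, -0.0]
ft_force: [-0.5, 0.2, -2.8]
grip_width: 0.071
finger_force: 58.7
```

carry_out(
  plan=[
    {"jaw": 1, "x": 0, "y": 0, "z": 0, "rx": 0, "ry": 0, "rz": 0},
    {"jaw": 1, "x": 0, "y": 0, "z": 0, "rx": 0, "ry": 0, "rz": 0},
    {"jaw": 1, "x": 0, "y": 0, "z": 0, "rx": 0, "ry": 0, "rz": 0},
  ],
)

```text
time_s: 36.1
tcp_pos: [451.4, -289.6, 248.6]
ee_rot: [0.702, 0.712, -0.0, -0.0]
ft_force: [-0.2, -0.5, -3.4]
grip_width: 0.068
finger_force: 58.7
```

```bash
python3 bail.py
python3 - <<'E'
from h import *
F=[];T=[]
for _ in range(6):
    optics.read_camera("side");s=arm.read_state();F.append(s["ft_force"]);T.append(s["torque"])
F=np.mean(F,0);T=np.mean(T,0);print(F,T,"arm mm: dy",1000*T[0]/F[2],"dx",-1000*T[1]/F[2])
E
```

```text
pale changed 8
tan changed 1116
brown changed 269
[ 1.3  0.3 -0.9  1.8  0.3  1.2  0.3] [ 451.4 -289.6  248.7] psi 90.79877651235697
[ 0.11254832 -0.22802559 -2.75928928] [ 0.05617768 -0.0210452   0.00243872] arm mm: dy -20.359476201279126 dx -7.627035442535245
```

carry_out(
  plan=[
    {"jaw": 1, "x": 0.6, "y": 0, "z": 0, "rx": 0, "ry": 0, "rz": 0},
    {"jaw": 1, "x": 0.9, "y": 0, "z": 0, "rx": 0, "ry": 0, "rz": 0},
    {"jaw": 1, "x": 0.9, "y": 0, "z": 0, "rx": 0, "ry": 0, "rz": 0},
    {"jaw": 1, "x": 0.9, "y": 0, "z": 0, "rx": 0, "ry": 0, "rz": 0},
    {"jaw": 1, "x": 0.9, "y": 0, "z": 0, "rx": 0, "ry": 0, "rz": 0},
  ],
)

```text
time_s: 36.95
tcp_pos: [449.8, -181.7, 248.8]
ee_rot: [0.701, 0.713, -0.0, 0.0]
ft_force: [0.4, 0.1, -2.0]
grip_width: 0.067
finger_force: 58.7
```

carry_out(
  plan=[
    {"jaw": 1, "x": 0.9, "y": 0, "z": 0, "rx": 0, "ry": 0, "rz": 0},
    {"jaw": 1, "x": 0.9, "y": 0, "z": 0, "rx": 0, "ry": 0, "rz": 0},
    {"jaw": 1, "x": 0.9, "y": 0, "z": 0, "rx": 0, "ry": 0, "rz": 0},
    {"jaw": 1, "x": 0.9, "y": 0, "z": 0, "rx": 0, "ry": 0, "rz": 0},
    {"jaw": 1, "x": 0.9, "y": 0, "z": 0, "rx": 0, "ry": 0, "rz": 0},
  ],
)

```text
time_s: 37.45
tcp_pos: [447.8, -69.7, 248.7]
ee_rot: [0.701, 0.713, -0.0, 0.0]
ft_force: [0.2, 0.4, -2.6]
grip_width: 0.066
finger_force: 58.7
```

carry_out(
  plan=[
    {"jaw": 1, "x": 0.9, "y": 0, "z": 0, "rx": 0, "ry": 0, "rz": 0},
    {"jaw": 1, "x": 0.9, "y": 0.2, "z": 0, "rx": 0, "ry": 0, "rz": 0},
    {"jaw": 1, "x": 0.9, "y": 0.4, "z": 0, "rx": 0, "ry": 0, "rz": 0},
    {"jaw": 1, "x": 0.6, "y": 0.5, "z": 0, "rx": 0, "ry": 0, "rz": 0},
    {"jaw": 1, "x": 0.2, "y": 0.3, "z": 0, "rx": 0, "ry": 0, "rz": 0},
  ],
)

```text
time_s: 37.95
tcp_pos: [482.1, 19.2, 249.1]
ee_rot: [0.7, 0.714, 0.001, 0.0]
ft_force: [0.5, 0.6, -2.4]
grip_width: 0.07
finger_force: 58.7
```

carry_out(
  plan=[
    {"jaw": 1, "x": 0, "y": 0, "z": 0, "rx": 0, "ry": 0, "rz": 0},
    {"jaw": 1, "x": 0, "y": 0, "z": 0, "rx": 0, "ry": 0, "rz": 0},
    {"jaw": 1, "x": 0, "y": 0, "z": 0, "rx": 0, "ry": 0, "rz": 0},
  ],
)

```text
time_s: 38.25
tcp_pos: [481.2, 15.0, 248.4]
ee_rot: [0.702, 0.712, -0.001, -0.0]
ft_force: [-0.6, -0.1, -2.8]
grip_width: 0.066
finger_force: 58.7
```

Run:
```python
from h import *
t=optics.read_camera("top");s=optics.read_camera("side");p=arm.read_state()["tcp_pos"];print(p)
cv2.imwrite("pics/t_c.png",t)
o=np.zeros((560,800,3),np.uint8);o[:,:400]=cv2.resize(t[160:300,210:310],(400,560),interpolation=2);o[:,400:]=cv2.resize(s[110:250,230:330],(400,560),interpolation=2)
cv2.imwrite("pics/l2.png",o)
for n,q in dict(ctr=p+[0,-27,56],e1=p+[0,20,56],e2=p+[0,-74,56],base=p+[0,-27,-115],tip=(525,-12,285),bot=(545.9,-11,257),bar=(605,-10,267)).items(): print(n,(proj("side",q)-[230,110])*4+[400,0],(proj("top",q)-[210,160])*4)
```

```text
[481.44872628  14.92439718 248.559396  ]
ctr [700.3393855  238.08500395] [165.58487459 300.16177207]
e1 [686.38923555 268.72438047] [ 92.59080919 298.54898907]
e2 [713.49630415 209.18783898] [238.36286674 301.769781  ]
base [692.78146463 431.11342521] [160.31822381 306.6487825 ]
tip [641.69611599 254.20835221] [166.27716607 234.71851714]
bot [613.7071311  283.99526267] [164.53034824 206.8698042 ]
bar [537.82139426 263.11771026] [165.37006868 118.83736334]
```

View pics/l2.png

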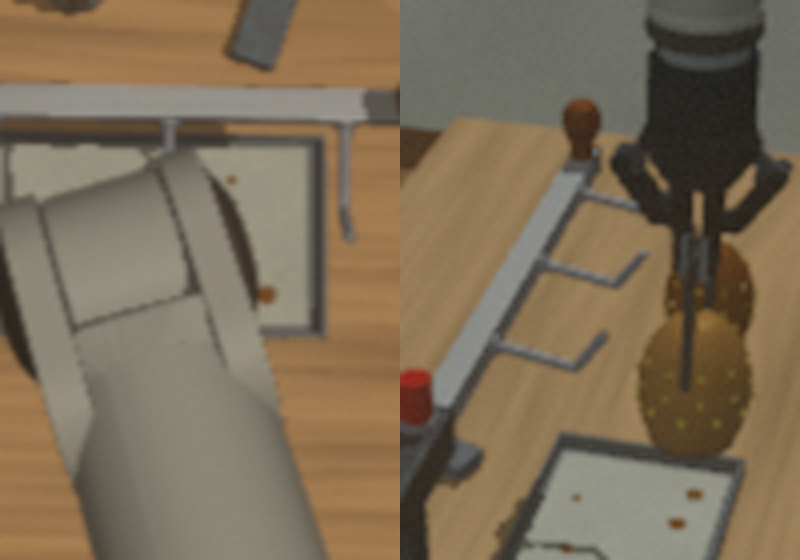

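carry_out(
  plan=[
    {"jaw": 1, "x": 0, "y": 0.5, "z": 0, "rx": 0, "ry": 0, "rz": 0},
    {"jaw": 1, "x": 0, "y": 0.5, "z": 0, "rx": 0, "ry": 0, "rz": 0},
    {"jaw": 1, "x": 0, "y": 0.5, "z": 0, "rx": 0, "ry": 0, "rz": 0},
    {"jaw": 1, "x": 0, "y": 0.5, "z": 0, "rx": 0, "ry": 0, "rz": 0},
    {"jaw": 1, "x": 0, "y": 0.4, "z": 0, "rx": 0, "ry": 0, "rz": 0},
  ],
)

```text
time_s: 38.85
tcp_pos: [542.8, 16.5, 248.6]
ee_rot: [0.702, 0.712, 0.0, -0.0]
ft_force: [-0.1, 0.1, -2.1]
grip_width: 0.069
finger_force: 58.7
```

carry_out(
  plan=[
    {"jaw": 1, "x": 0, "y": 0.18, "z": 0, "rx": 0, "ry": 0, "rz": 0},
    {"jaw": 1, "x": 0, "y": 0, "z": 0, "rx": 0, "ry": 0, "rz": 0},
    {"jaw": 1, "x": 0, "y": 0, "z": 0, "rx": 0, "ry": 0, "rz": 0},
  ],
)

```text
time_s: 39.15
tcp_pos: [546.0, 17.2, 248.5]
ee_rot: [0.702, 0.713, -0.0, -0.0]
ft_force: [-0.5, -0.1, -2.5]
grip_width: 0.071
finger_force: 58.7
```

carry_out(
  plan=[
    {"jaw": 1, "x": 0, "y": 0, "z": 0.3, "rx": 0, "ry": 0, "rz": 0},
    {"jaw": 1, "x": 0, "y": 0, "z": 0.3, "rx": 0, "ry": 0, "rz": 0},
    {"jaw": 1, "x": 0, "y": 0, "z": 0.3, "rx": 0, "ry": 0, "rz": 0},
    {"jaw": 1, "x": 0, "y": 0, "z": 0.3, "rx": 0, "ry": 0, "rz": 0},
    {"jaw": 1, "x": 0, "y": 0, "z": 0, "rx": 0, "ry": 0, "rz": 0},
  ],
)

```text
time_s: 39.65
tcp_pos: [545.3, 16.6, 217.2]
ee_rot: [0.702, 0.712, -0.001, -0.001]
ft_force: [-0.1, -0.4, -2.7]
grip_width: 0.073
finger_force: 58.7
```

carry_out(
  plan=[
    {"jaw": 1, "x": 0, "y": 0, "z": 0.16, "rx": 0, "ry": 0, "rz": 0},
    {"jaw": 1, "x": 0, "y": 0, "z": 0.1, "rx": 0, "ry": 0, "rz": 0},
    {"jaw": 1, "x": 0, "y": 0, "z": 0, "rx": 0, "ry": 0, "rz": 0},
  ],
)

```text
time_s: 39.95
tcp_pos: [547.5, 17.0, 212.6]
ee_rot: [0.702, 0.712, 0.001, 0.001]
ft_force: [3.3, 0.2, -1.5]
grip_width: 0.068
finger_force: 58.8
```

carry_out(
  plan=[
    {"jaw": 1, "x": 0, "y": 0, "z": 0.08, "rx": 0, "ry": 0, "rz": 0},
    {"jaw": 1, "x": 0, "y": 0, "z": 0, "rx": 0, "ry": 0, "rz": 0},
  ],
)

```text
time_s: 40.15
tcp_pos: [548.0, 17.1, 211.1]
ee_rot: [0.702, 0.712, 0.001, 0.001]
ft_force: [3.6, -0.4, 2.2]
grip_width: 0.062
finger_force: 59.2
```

carry_out(
  plan=[
    {"jaw": 0.85, "x": 0, "y": 0, "z": 0, "rx": 0, "ry": 0, "rz": 0},
    {"jaw": 0.8, "x": 0, "y": 0, "z": 0, "rx": 0, "ry": 0, "rz": 0},
    {"jaw": 0.6, "x": 0, "y": 0, "z": 0, "rx": 0, "ry": 0, "rz": 0},
    {"jaw": 0.6, "x": 0, "y": 0, "z": 0, "rx": 0, "ry": 0, "rz": 0},
    {"jaw": 0.6, "x": 0, "y": 0, "z": 0, "rx": 0, "ry": 0, "rz": 0},
  ],
)

```text
time_s: 40.65
tcp_pos: [546.1, 16.9, 210.0]
ee_rot: [0.702, 0.712, -0.0, -0.0]
ft_force: [0.9, 0.4, 0.7]
grip_width: 0.4
finger_force: 0.0
```

carry_out(
  plan=[
    {"jaw": 0.6, "x": 0, "y": 0, "z": -0.3, "rx": 0, "ry": 0, "rz": 0},
    {"jaw": 0.6, "x": 0, "y": 0, "z": -0.7, "rx": 0, "ry": 0, "rz": 0},
    {"jaw": 0.6, "x": 0, "y": 0, "z": -1, "rx": 0, "ry": 0, "rz": 0},
    {"jaw": 0.6, "x": 0, "y": 0, "z": -1, "rx": 0, "ry": 0, "rz": 0},
    {"jaw": 0.6, "x": 0, "y": 0, "z": -1, "rx": 0, "ry": 0, "rz": 0},
  ],
)

```text
time_s: 41.15
tcp_pos: [546.3, 17.1, 311.7]
ee_rot: [0.702, 0.713, 0.0, 0.0]
ft_force: [0.4, -0.1, 0.2]
grip_width: 0.402
finger_force: 0.0
```

carry_out(
  plan=[
    {"jaw": 0, "x": -1, "y": 0, "z": -1, "rx": 0, "ry": 0, "rz": 0},
    {"jaw": 0, "x": -1, "y": 0, "z": -1, "rx": 0, "ry": 0, "rz": 0},
    {"jaw": 0, "x": -1, "y": 0, "z": 0, "rx": 0, "ry": 0, "rz": 0},
    {"jaw": 0, "x": -1, "y": 0, "z": 0, "rx": 0, "ry": 0, "rz": 0},
    {"jaw": 0, "x": -1, "y": 0, "z": 0, "rx": 0, "ry": 0, "rz": 0},
  ],
)

```text
time_s: 41.65
tcp_pos: [548.3, -109.0, 361.1]
ee_rot: [0.702, 0.712, 0.0, 0.001]
ft_force: [0.9, 0.5, -0.2]
grip_width: 1.002
finger_force: 0.0
```

carry_out(
  plan=[
    {"jaw": 0, "x": -1, "y": 0, "z": 0, "rx": 0, "ry": 0, "rz": 0},
    {"jaw": 0, "x": -1, "y": 0, "z": 0, "rx": 0, "ry": 0, "rz": 0},
    {"jaw": 0, "x": -1, "y": 0, "z": 0, "rx": 0, "ry": 0, "rz": 0},
    {"jaw": 0, "x": -1, "y": 0, "z": 0, "rx": 0, "ry": 0, "rz": 0},
    {"jaw": 0, "x": -1, "y": 0, "z": 0, "rx": 0, "ry": 0, "rz": 0},
  ],
)

```text
time_s: 42.15
tcp_pos: [550.1, -234.0, 360.8]
ee_rot: [0.702, 0.712, 0.0, 0.0]
ft_force: [0.3, 0.9, 1.2]
grip_width: 1.0
finger_force: 0.0
```

```bash
cat > brown.py <<'E'
from h import *
import sys
np.set_printoptions(precision=1,suppress=True)
t=optics.read_camera("top");s=optics.read_camera("side");cv2.imwrite("pics/t_%s.png"%sys.argv[1],t);cv2.imwrite("pics/s_%s.png"%sys.argv[1],s)
def dark(im,b,thr=75):
    h=im.max(2)[b[1]:b[3],b[0]:b[2]];sat=(im.max(2)-im.min(2).astype(int))[b[1]:b[3],b[0]:b[2]]
    m=((h<thr)&(sat<22)).astype(np.uint8);n,l,st,c=cv2.connectedComponentsWithStats(m)
    for i in range(1,n):
        if st[i][4]>12:
            yy,xx=np.where(l==i);P=np.c_[xx+b[0],yy+b[1]].astype(np.float32);d=cv2.fitLine(P,2,0,.01,.01).ravel();k=(P-d[2:])@d[:2]
            yield st[i][4],d[2:]+d[:2]*k.min(),d[2:]+d[:2]*k.max()
for nm,b in (("brown",(325,195,405,237)),("pale",(80,225,145,262))):
    for a,p,q in dark(t,b): print(nm,"top",a,p,q,onz("top",*p,171),onz("top",*q,171))
for nm,b in (("brown",(290,135,322,200)),("pale",(255,270,300,360))):
    for a,p,q in dark(s,b): print(nm,"side",a,p,q,onz("side",*p,171),onz("side",*q,171))
for n,hb in dict(brownT=(330,200,400,237)).items():
    pass
st=arm.read_state();q=st['ee_rot'];print(st['joints'].round(2),st['tcp_pos'],"psi",np.degrees(2*np.arctan2(q[1],q[0])))
E
python3 brown.py d
```

```text
brown top 1501 [344.5 223.2] [395.1 202.8] [ 526.1 -289.5  171. ] [ 590.7 -443.2  171. ]
pale top 45 [ 97.  239.5] [130.  240.4] [462.8 428.6 171. ] [462.3 334.4 171. ]
brown side 36 [307.8 179. ] [307.9 150. ] [ 505.5 -190.7  171. ] [ 551.3 -411.4  171. ]
pale side 21 [296.5 281.6] [299.5 274.2] [428.4 314.8 171. ] [427.2 286.6 171. ]
pale side 369 [273.8 279.9] [274. 342.] [483.6 324.1 171. ] [432.3 507.3 171. ]
pale side 253 [255. 325.] [261.4 289.6] [484.7 474.1 171. ] [503.2 364.9 171. ]
[ 1.1  0.4 -1.   1.4  0.4  1.5  0.1] [ 549.3 -238.1  359.8] psi 90.47620014790348
```

Run:
```python
from h import *
np.set_printoptions(precision=1,suppress=True)
f=lambda x,y:(300+x/4,170+y/4); g=lambda x,y:(280+(x-400)/4,90+y/4)
print("body",onz("top",*f(231,205),54),"bail far end",onz("top",*f(340,184),171),"near",onz("top",*f(187,212),171))
print(tri(f(340,184),g(513,240)))
print("side top",onz("side",*g(513,240),175))
s=cv2.imread("pics/s_d.png");t=cv2.imread("pics/t_d.png")
h=cv2.cvtColor(s,cv2.COLOR_BGR2HSV);a=cv2.imread("pics/side0.png")
for n,i in(("now",s),("t0",a)):
    H=cv2.cvtColor(i,cv2.COLOR_BGR2HSV);m=((H[...,0]<12)&(H[...,1]>140)&(H[...,2]<140)).astype(np.uint8)
    for k,c in zip(*[x for x in (lambda r:(r[2],r[3]))(cv2.connectedComponentsWithStats(m))]):
        if 150<k[4]<1500: print(n,k,c)
o=np.zeros((560,800,3),np.uint8);o[:,:400]=cv2.resize(t[165:305,290:390],(400,560),interpolation=2);o[:,400:]=cv2.resize(s[110:250,230:330],(400,560),interpolation=2)
cv2.imwrite("pics/d.png",o)
```

```text
body [ 541.1 -364.1   54. ] bail far end [ 550.3 -411.4  171. ] near [ 526.9 -296.3  171. ]
(array([ 550. , -411.4,  171.2]), np.float64(0.5392380024320431))
side top [ 548.3 -403.7  175. ]
```

carry_out(
  plan=[
    {"jaw": 0, "x": -1, "y": -0.15, "z": 0, "rx": 0, "ry": 0, "rz": -0.5},
    {"jaw": 0, "x": -1, "y": -0.15, "z": 0, "rx": 0, "ry": 0, "rz": -0.5},
    {"jaw": 0, "x": -1, "y": -0.15, "z": 0, "rx": 0, "ry": 0, "rz": -0.5},
    {"jaw": 0, "x": -0.9, "y": -0.1, "z": 1, "rx": 0, "ry": 0, "rz": -0.54},
    {"jaw": 0, "x": 0, "y": 0, "z": 1, "rx": 0, "ry": 0, "rz": 0},
  ],
)

```text
time_s: 42.75
tcp_pos: [543.9, -335.0, 310.0]
ee_rot: [0.637, 0.771, -0.0, 0.001]
ft_force: [-1.0, 0.0, -1.1]
grip_width: 1.003
finger_force: 0.0
```

carry_out(
  plan=[
    {"jaw": 0, "x": 0, "y": 0, "z": 1, "rx": 0, "ry": 0, "rz": 0},
    {"jaw": 0, "x": 0, "y": 0, "z": 1, "rx": 0, "ry": 0, "rz": 0},
    {"jaw": 0, "x": 0, "y": 0, "z": 1, "rx": 0, "ry": 0, "rz": 0},
    {"jaw": 0, "x": 0, "y": 0, "z": 1, "rx": 0, "ry": 0, "rz": 0},
    {"jaw": 0, "x": 0, "y": 0, "z": 0, "rx": 0, "ry": 0, "rz": 0},
  ],
)

```text
time_s: 43.25
tcp_pos: [541.9, -329.7, 207.1]
ee_rot: [0.635, 0.772, -0.0, -0.003]
ft_force: [-0.7, -0.1, -0.3]
grip_width: 1.0
finger_force: 0.0
```

```bash
python3 bail.py
python3 - <<'E'
from h import *
np.set_printoptions(precision=1,suppress=True)
t=optics.read_camera("top");s=optics.read_camera("side")
for b,im,n in(((325,195,405,240),t,"top"),((285,135,325,200),s,"side")):
    c=im[b[1]:b[3],b[0]:b[2]].astype(int);m=(c.max(2)<75)&(c.max(2)-c.min(2)<22);ys,xs=np.where(m);
    for y in range(0,b[3]-b[1],3):
        r=np.where(m[y])[0]
        if len(r): print(n,b[1]+y,b[0]+r.min(),b[0]+r.max(),len(r))
    cv2.imwrite("pics/br_%s.png"%n,im)
E
```

```text
pale changed 14
tan changed 839
brown changed 206
[ 1.1  0.6 -0.9  1.6  0.5  1.2  0.3] [ 543.3 -330.1  209.3] psi 101.1057375922935
top 195 367 404 27
top 198 364 404 38
top 201 369 404 33
top 204 370 404 33
top 207 371 404 32
top 210 371 404 31
top 213 371 404 32
top 216 371 404 33
top 219 366 404 39
top 222 353 404 35
top 225 374 404 24
top 228 374 404 19
top 231 375 404 16
top 234 372 404 19
top 237 377 404 15
side 135 294 322 5
side 150 308 308 1
side 153 308 308 1
side 156 308 308 1
side 159 308 308 1
side 162 308 308 1
side 165 307 308 2
side 168 307 308 2
side 171 308 308 1
side 174 285 308 2
side 177 285 308 2
side 183 307 307 1
```

carry_out(
  plan=[
    {"jaw": 0, "x": -0.24, "y": -0.32, "z": 0.5, "rx": 0, "ry": 0, "rz": 0},
    {"jaw": 0, "x": 0, "y": 0, "z": 0.8, "rx": 0, "ry": 0, "rz": 0},
    {"jaw": 0, "x": 0, "y": 0, "z": 0.8, "rx": 0, "ry": 0, "rz": 0},
    {"jaw": 0, "x": 0, "y": 0, "z": 0.8, "rx": 0, "ry": 0, "rz": 0},
    {"jaw": 0, "x": 0, "y": 0, "z": 0.8, "rx": 0, "ry": 0, "rz": 0},
  ],
)

```text
time_s: 43.9
tcp_pos: [537.2, -339.8, 117.4]
ee_rot: [0.636, 0.772, -0.0, 0.001]
ft_force: [-0.3, -0.1, -1.0]
grip_width: 0.996
finger_force: 0.0
```

carry_out(
  plan=[
    {"jaw": 0, "x": 0, "y": 0, "z": 0, "rx": 0, "ry": 0, "rz": 0},
    {"jaw": 0, "x": 0, "y": 0, "z": 0, "rx": 0, "ry": 0, "rz": 0},
    {"jaw": 0, "x": 0, "y": 0, "z": 0, "rx": 0, "ry": 0, "rz": 0},
  ],
)

```text
time_s: 44.2
tcp_pos: [538.3, -339.2, 119.2]
ee_rot: [0.636, 0.772, 0.0, 0.001]
ft_force: [-0.3, 0.2, 0.5]
grip_width: 0.997
finger_force: 0.0
```

carry_out(
  plan=[
    {"jaw": 1, "x": 0, "y": 0, "z": 0, "rx": 0, "ry": 0, "rz": 0},
    {"jaw": 1, "x": 0, "y": 0, "z": 0, "rx": 0, "ry": 0, "rz": 0},
    {"jaw": 1, "x": 0, "y": 0, "z": 0, "rx": 0, "ry": 0, "rz": 0},
    {"jaw": 1, "x": 0, "y": 0, "z": 0, "rx": 0, "ry": 0, "rz": 0},
    {"jaw": 1, "x": 0, "y": 0, "z": 0, "rx": 0, "ry": 0, "rz": 0},
  ],
)

```text
time_s: 44.7
tcp_pos: [537.4, -338.6, 117.8]
ee_rot: [0.636, 0.772, -0.0, 0.0]
ft_force: [-0.1, -1.0, 0.2]
grip_width: 0.147
finger_force: 0.0
```

carry_out(
  plan=[
    {"jaw": 1, "x": 0, "y": 0, "z": 0, "rx": 0, "ry": 0, "rz": 0},
    {"jaw": 1, "x": 0, "y": 0, "z": 0, "rx": 0, "ry": 0, "rz": 0},
    {"jaw": 1, "x": 0, "y": 0, "z": 0, "rx": 0, "ry": 0, "rz": 0},
    {"jaw": 1, "x": 0, "y": 0, "z": 0, "rx": 0, "ry": 0, "rz": 0},
  ],
)

```text
time_s: 45.1
tcp_pos: [537.5, -338.4, 117.8]
ee_rot: [0.636, 0.772, 0.0, 0.0]
ft_force: [-0.1, 1.0, 1.7]
grip_width: 0.066
finger_force: 58.5
```

carry_out(
  plan=[
    {"jaw": 1, "x": 0, "y": 0, "z": -0.5, "rx": 0, "ry": 0, "rz": 0},
    {"jaw": 1, "x": 0, "y": 0, "z": -0.9, "rx": 0, "ry": 0, "rz": 0},
    {"jaw": 1, "x": 0, "y": 0, "z": -0.9, "rx": 0, "ry": 0, "rz": 0},
    {"jaw": 1, "x": 0, "y": 0, "z": -0.9, "rx": 0, "ry": 0, "rz": 0},
    {"jaw": 1, "x": 0, "y": 0, "z": -0.9, "rx": 0, "ry": 0, "rz": 0},
  ],
)

```text
time_s: 45.6
tcp_pos: [537.2, -338.6, 221.5]
ee_rot: [0.636, 0.772, -0.0, -0.0]
ft_force: [-0.0, -0.1, -2.7]
grip_width: 0.066
finger_force: 58.6
```

carry_out(
  plan=[
    {"jaw": 1, "x": 0, "y": 0, "z": -0.8, "rx": 0, "ry": 0, "rz": 0},
    {"jaw": 1, "x": 0, "y": 0, "z": -0.5, "rx": 0, "ry": 0, "rz": 0.5},
    {"jaw": 1, "x": 0, "y": 0, "z": 0, "rx": 0, "ry": 0, "rz": 0.8},
    {"jaw": 1, "x": 0, "y": 0, "z": 0, "rx": 0, "ry": 0, "rz": 0.74},
    {"jaw": 1, "x": 0, "y": 0, "z": 0, "rx": 0, "ry": 0, "rz": 0},
  ],
)

```text
time_s: 46.1
tcp_pos: [537.3, -338.6, 253.3]
ee_rot: [0.702, 0.712, -0.0, 0.0]
ft_force: [-0.1, -0.4, -1.8]
grip_width: 0.064
finger_force: 58.6
```

carry_out(
  plan=[
    {"jaw": 1, "x": 0.4, "y": -0.5, "z": 0, "rx": 0, "ry": 0, "rz": 0},
    {"jaw": 1, "x": 0.8, "y": -0.6, "z": 0, "rx": 0, "ry": 0, "rz": 0},
    {"jaw": 1, "x": 0.9, "y": -0.6, "z": 0, "rx": 0, "ry": 0, "rz": 0},
    {"jaw": 1, "x": 0.9, "y": -0.47, "z": 0, "rx": 0, "ry": 0, "rz": 0},
    {"jaw": 1, "x": 0.9, "y": 0, "z": 0, "rx": 0, "ry": 0, "rz": 0},
  ],
)

```text
time_s: 46.6
tcp_pos: [480.0, -241.4, 252.6]
ee_rot: [0.702, 0.712, -0.001, -0.0]
ft_force: [0.3, -0.2, -2.1]
grip_width: 0.067
finger_force: 58.6
```

carry_out(
  plan=[
    {"jaw": 1, "x": 0.9, "y": 0, "z": 0, "rx": 0, "ry": 0, "rz": 0},
    {"jaw": 1, "x": 0.9, "y": 0, "z": 0, "rx": 0, "ry": 0, "rz": 0},
    {"jaw": 1, "x": 0.9, "y": 0, "z": 0, "rx": 0, "ry": 0, "rz": 0},
    {"jaw": 1, "x": 0.9, "y": 0, "z": 0, "rx": 0, "ry": 0, "rz": 0},
    {"jaw": 1, "x": 0.8, "y": 0, "z": 0, "rx": 0, "ry": 0, "rz": 0},
  ],
)

```text
time_s: 47.1
tcp_pos: [480.8, -129.4, 253.1]
ee_rot: [0.701, 0.713, 0.0, 0.0]
ft_force: [0.5, 0.5, -0.9]
grip_width: 0.069
finger_force: 58.6
```

carry_out(
  plan=[
    {"jaw": 1, "x": 0.7, "y": 0, "z": 0, "rx": 0, "ry": 0, "rz": 0},
    {"jaw": 1, "x": 0.26, "y": 0, "z": 0, "rx": 0, "ry": 0, "rz": 0},
    {"jaw": 1, "x": 0, "y": 0, "z": 0, "rx": 0, "ry": 0, "rz": 0},
    {"jaw": 1, "x": 0, "y": 0, "z": 0, "rx": 0, "ry": 0, "rz": 0},
    {"jaw": 1, "x": 0, "y": 0, "z": 0, "rx": 0, "ry": 0, "rz": 0},
  ],
)

```text
time_s: 47.6
tcp_pos: [479.7, -109.2, 252.5]
ee_rot: [0.702, 0.712, -0.0, -0.0]
ft_force: [0.1, -0.9, -1.9]
grip_width: 0.068
finger_force: 58.6
```

```bash
python3 bail.py | tail -1
python3 - <<'E'
from h import *
t=optics.read_camera("top");s=optics.read_camera("side")
o=np.zeros((560,800,3),np.uint8);o[:,:400]=cv2.resize(t[160:300,210:310],(400,560),interpolation=2);o[:,400:]=cv2.resize(s[110:250,230:330],(400,560),interpolation=2)
cv2.imwrite("pics/l3.png",o)
E
```

```text
[ 1.1  0.3 -1.1  1.9  0.3  1.2 -0.1] [ 479.7 -109.1  252.5] psi 90.75695812792513
```

View pics/l3.png

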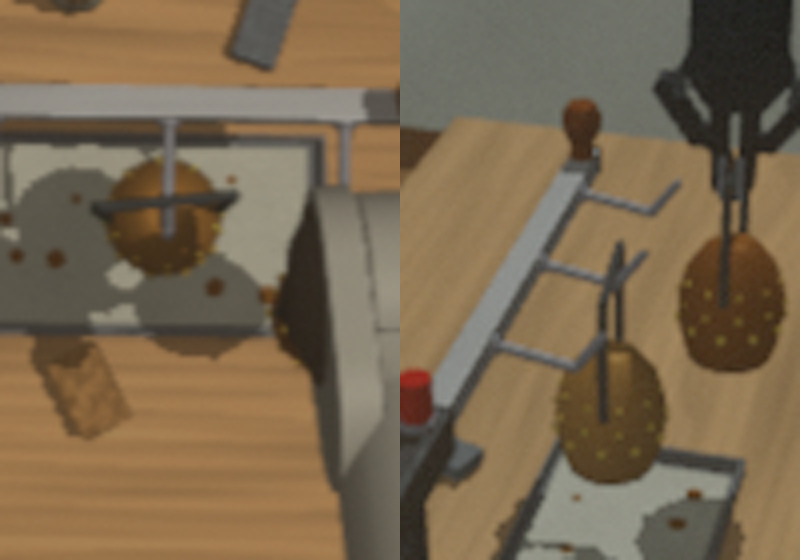

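carry_out(
  plan=[
    {"jaw": 1, "x": 0.12, "y": 0.4, "z": 0, "rx": 0, "ry": 0, "rz": 0},
    {"jaw": 1, "x": 0, "y": 0.6, "z": 0, "rx": 0, "ry": 0, "rz": 0},
    {"jaw": 1, "x": 0, "y": 0.6, "z": 0, "rx": 0, "ry": 0, "rz": 0},
    {"jaw": 1, "x": 0, "y": 0.6, "z": 0, "rx": 0, "ry": 0, "rz": 0},
    {"jaw": 1, "x": 0, "y": 0.4, "z": 0, "rx": 0, "ry": 0, "rz": 0},
  ],
)

```text
time_s: 48.25
tcp_pos: [545.5, -104.5, 252.4]
ee_rot: [0.702, 0.712, 0.0, -0.0]
ft_force: [-0.6, 0.4, -1.6]
grip_width: 0.066
finger_force: 58.6
```

carry_out(
  plan=[
    {"jaw": 1, "x": 0, "y": 0.17, "z": 0, "rx": 0, "ry": 0, "rz": 0},
    {"jaw": 1, "x": 0, "y": 0, "z": 0, "rx": 0, "ry": 0, "rz": 0},
    {"jaw": 1, "x": 0, "y": 0, "z": 0, "rx": 0, "ry": 0, "rz": 0},
  ],
)

```text
time_s: 48.55
tcp_pos: [548.3, -103.9, 252.5]
ee_rot: [0.702, 0.712, -0.0, -0.0]
ft_force: [0.4, -0.3, -2.3]
grip_width: 0.064
finger_force: 58.6
```

carry_out(
  plan=[
    {"jaw": 1, "x": 0, "y": 0, "z": 0.3, "rx": 0, "ry": 0, "rz": 0},
    {"jaw": 1, "x": 0, "y": 0, "z": 0.3, "rx": 0, "ry": 0, "rz": 0},
    {"jaw": 1, "x": 0, "y": 0, "z": 0.3, "rx": 0, "ry": 0, "rz": 0},
    {"jaw": 1, "x": 0, "y": 0, "z": 0.3, "rx": 0, "ry": 0, "rz": 0},
    {"jaw": 1, "x": 0, "y": 0, "z": 0.1, "rx": 0, "ry": 0, "rz": 0},
  ],
)

```text
time_s: 49.05
tcp_pos: [548.0, -104.0, 218.9]
ee_rot: [0.702, 0.712, -0.001, -0.001]
ft_force: [-0.4, 0.4, -1.5]
grip_width: 0.064
finger_force: 58.6
```

carry_out(
  plan=[
    {"jaw": 1, "x": 0, "y": 0, "z": 0.12, "rx": 0, "ry": 0, "rz": 0},
    {"jaw": 1, "x": 0, "y": 0, "z": 0.1, "rx": 0, "ry": 0, "rz": 0},
    {"jaw": 1, "x": 0, "y": 0, "z": 0, "rx": 0, "ry": 0, "rz": 0},
  ],
)

```text
time_s: 49.35
tcp_pos: [549.4, -103.8, 214.8]
ee_rot: [0.702, 0.712, 0.0, 0.0]
ft_force: [1.5, 0.8, -1.3]
grip_width: 0.062
finger_force: 58.7
```

carry_out(
  plan=[
    {"jaw": 1, "x": 0, "y": 0, "z": 0.1, "rx": 0, "ry": 0, "rz": 0},
    {"jaw": 1, "x": 0, "y": 0, "z": 0, "rx": 0, "ry": 0, "rz": 0},
  ],
)

```text
time_s: 49.55
tcp_pos: [550.3, -103.8, 212.8]
ee_rot: [0.702, 0.713, 0.001, 0.001]
ft_force: [3.8, -0.3, -0.1]
grip_width: 0.062
finger_force: 59.0
```

carry_out(
  plan=[
    {"jaw": 1, "x": 0, "y": 0, "z": 0.06, "rx": 0, "ry": 0, "rz": 0},
    {"jaw": 1, "x": 0, "y": 0, "z": 0, "rx": 0, "ry": 0, "rz": 0},
  ],
)

```text
time_s: 49.75
tcp_pos: [550.5, -103.9, 211.7]
ee_rot: [0.702, 0.712, 0.001, 0.001]
ft_force: [4.7, -0.1, 3.6]
grip_width: 0.066
finger_force: 59.5
```

carry_out(
  plan=[
    {"jaw": 0.85, "x": 0, "y": 0, "z": 0, "rx": 0, "ry": 0, "rz": 0},
    {"jaw": 0.8, "x": 0, "y": 0, "z": 0, "rx": 0, "ry": 0, "rz": 0},
    {"jaw": 0.6, "x": 0, "y": 0, "z": 0, "rx": 0, "ry": 0, "rz": 0},
    {"jaw": 0.6, "x": 0, "y": 0, "z": 0, "rx": 0, "ry": 0, "rz": 0},
    {"jaw": 0.6, "x": 0, "y": 0, "z": 0, "rx": 0, "ry": 0, "rz": 0},
  ],
)

```text
time_s: 50.25
tcp_pos: [548.5, -103.9, 210.4]
ee_rot: [0.702, 0.712, -0.0, -0.0]
ft_force: [-0.3, -0.2, 0.5]
grip_width: 0.398
finger_force: 0.0
```

carry_out(
  plan=[
    {"jaw": 0.6, "x": 0, "y": 0, "z": -0.3, "rx": 0, "ry": 0, "rz": 0},
    {"jaw": 0.6, "x": 0, "y": 0, "z": -0.7, "rx": 0, "ry": 0, "rz": 0},
    {"jaw": 0.6, "x": 0, "y": 0, "z": -1, "rx": 0, "ry": 0, "rz": 0},
    {"jaw": 0.6, "x": 0, "y": 0, "z": -1, "rx": 0, "ry": 0, "rz": 0},
    {"jaw": 0.6, "x": 0, "y": 0, "z": -1, "rx": 0, "ry": 0, "rz": 0},
  ],
)

```text
time_s: 50.75
tcp_pos: [548.8, -103.7, 312.2]
ee_rot: [0.702, 0.713, 0.0, 0.0]
ft_force: [-0.2, -0.1, 0.3]
grip_width: 0.398
finger_force: 0.0
```

carry_out(
  plan=[
    {"jaw": 0, "x": 0.5, "y": -0.5, "z": -1, "rx": 0, "ry": 0, "rz": 0},
    {"jaw": 0, "x": 1, "y": -0.5, "z": -1, "rx": 0, "ry": 0, "rz": 0},
    {"jaw": 0, "x": 1, "y": -0.5, "z": 0, "rx": 0, "ry": 0, "rz": 0},
    {"jaw": 0, "x": 1, "y": -0.5, "z": 0, "rx": 0, "ry": 0, "rz": 0},
    {"jaw": 0, "x": 1, "y": -0.5, "z": 0, "rx": 0, "ry": 0, "rz": 0},
  ],
)

```text
time_s: 51.25
tcp_pos: [484.2, 8.9, 361.3]
ee_rot: [0.702, 0.713, 0.0, 0.0]
ft_force: [-0.0, 0.3, 0.4]
grip_width: 1.004
finger_force: 0.0
```

carry_out(
  plan=[
    {"jaw": 0, "x": 1, "y": -0.5, "z": 0, "rx": 0, "ry": 0, "rz": 0},
    {"jaw": 0, "x": 1, "y": -0.1, "z": 0, "rx": 0, "ry": 0, "rz": 0},
    {"jaw": 0, "x": 1, "y": 0, "z": 0, "rx": 0, "ry": 0, "rz": 0},
    {"jaw": 0, "x": 1, "y": 0, "z": 0, "rx": 0, "ry": 0, "rz": 0},
    {"jaw": 0, "x": 1, "y": 0, "z": 0, "rx": 0, "ry": 0, "rz": 0},
  ],
)

```text
time_s: 51.75
tcp_pos: [467.6, 133.5, 361.3]
ee_rot: [0.702, 0.712, 0.0, 0.001]
ft_force: [0.1, -0.3, -0.6]
grip_width: 1.001
finger_force: 0.0
```

carry_out(
  plan=[
    {"jaw": 0, "x": 1, "y": 0, "z": 0, "rx": 0, "ry": 0, "rz": 0},
    {"jaw": 0, "x": 1, "y": 0, "z": 0, "rx": 0, "ry": 0, "rz": 0},
    {"jaw": 0, "x": 0, "y": 0, "z": 0, "rx": 0, "ry": 0, "rz": 0},
  ],
)

```text
time_s: 52.05
tcp_pos: [465.7, 186.8, 361.5]
ee_rot: [0.699, 0.715, 0.001, -0.001]
ft_force: [0.5, -0.1, 0.3]
grip_width: 0.998
finger_force: 0.0
```

```bash
python3 brown.py e | grep -v brown
python3 - <<'E'
from h import *
t=cv2.imread("pics/t_e.png");a=cv2.imread("pics/top0.png");b=(85,222,145,262)
print((cv2.absdiff(a,t)[b[1]:b[3],b[0]:b[2]].max(2)>30).sum())
E
```

```text
pale side 325 [272.5 342.1] [274.8 281.8] [435.3 508.3 171. ] [479.3 329.7 171. ]
pale side 248 [255.1 325. ] [261.2 290.1] [484.5 474.1 171. ] [503.1 366.5 171. ]
[ 0.6  0.2 -1.2  1.7  0.2  1.4 -0.6] [466.7 183.  361. ] psi 90.99695872800989
2376
```

Run:
```python
from h import *
a=cv2.imread("pics/side0.png")
for n in "ade":
    s=cv2.imread(f"pics/s_{n}.png");d=cv2.absdiff(a,s)[275:360,255:292].max(2);print(n,(d>15).sum(),(d>30).sum(),np.argwhere(d>30)[:6].tolist())
o=np.zeros((510,744,3),np.uint8);s=cv2.imread("pics/s_e.png")
o[:,:372]=cv2.resize(a[275:360,255:317],(372,510),interpolation=2);o[:,372:]=cv2.resize(s[275:360,255:317],(372,510),interpolation=2);cv2.imwrite("pics/cmp.png",o)
```

```text
a 624 426 [[0, 18], [1, 0], [1, 1], [1, 2], [2, 0], [2, 1]]
d 516 444 [[0, 0], [0, 1], [0, 2], [0, 3], [0, 4], [0, 5]]
e 406 171 [[0, 11], [0, 12], [0, 13], [0, 14], [0, 17], [0, 18]]
```

carry_out(
  plan=[
    {"jaw": 0, "x": 1, "y": 0, "z": 0, "rx": 0, "ry": 0, "rz": 0},
    {"jaw": 0, "x": 1, "y": 0, "z": 0, "rx": 0, "ry": 0, "rz": 0},
    {"jaw": 0, "x": 1, "y": 0, "z": 0, "rx": 0, "ry": 0, "rz": 0},
    {"jaw": 0, "x": 1, "y": 0, "z": 0, "rx": 0, "ry": 0, "rz": 0},
    {"jaw": 0, "x": 1, "y": 0, "z": 0, "rx": 0, "ry": 0, "rz": 0},
  ],
)

```text
time_s: 52.65
tcp_pos: [466.1, 306.4, 360.7]
ee_rot: [0.703, 0.711, -0.0, 0.0]
ft_force: [0.6, -0.2, 0.5]
grip_width: 1.0
finger_force: 0.0
```

carry_out(
  plan=[
    {"jaw": 0, "x": 1, "y": 0, "z": 0, "rx": 0, "ry": 0, "rz": 0},
    {"jaw": 0, "x": 1, "y": 0, "z": 0, "rx": 0, "ry": 0, "rz": 0},
    {"jaw": 0, "x": 1, "y": 0, "z": 0, "rx": 0, "ry": 0, "rz": 0},
    {"jaw": 0, "x": 0.94, "y": 0, "z": 0, "rx": 0, "ry": 0, "rz": 0},
    {"jaw": 0, "x": 0, "y": 0, "z": 1, "rx": 0, "ry": 0, "rz": 0},
  ],
)

```text
time_s: 53.15
tcp_pos: [463.9, 409.5, 338.4]
ee_rot: [0.701, 0.713, 0.003, -0.001]
ft_force: [0.4, 1.5, -0.6]
grip_width: 1.001
finger_force: 0.0
```

carry_out(
  plan=[
    {"jaw": 0, "x": 0, "y": 0, "z": 1, "rx": 0, "ry": 0, "rz": 0},
    {"jaw": 0, "x": 0, "y": 0, "z": 1, "rx": 0, "ry": 0, "rz": 0},
    {"jaw": 0, "x": 0, "y": 0, "z": 1, "rx": 0, "ry": 0, "rz": 0},
    {"jaw": 0, "x": 0, "y": 0, "z": 1, "rx": 0, "ry": 0, "rz": 0},
    {"jaw": 0, "x": 0, "y": 0, "z": 0, "rx": 0, "ry": 0, "rz": 0},
  ],
)

```text
time_s: 53.65
tcp_pos: [463.9, 401.9, 232.2]
ee_rot: [0.703, 0.712, -0.003, 0.0]
ft_force: [0.2, -1.0, -1.4]
grip_width: 1.005
finger_force: 0.0
```

carry_out(
  plan=[
    {"jaw": 0, "x": 0, "y": 0, "z": 0, "rx": 0, "ry": 0, "rz": 0},
    {"jaw": 0, "x": 0, "y": 0, "z": 0, "rx": 0, "ry": 0, "rz": 0},
    {"jaw": 0, "x": 0, "y": 0, "z": 0, "rx": 0, "ry": 0, "rz": 0},
  ],
)

```text
time_s: 53.95
tcp_pos: [464.4, 406.4, 237.3]
ee_rot: [0.702, 0.712, 0.001, 0.0]
ft_force: [-0.8, 0.1, 0.0]
grip_width: 1.0
finger_force: 0.0
```

```bash
python3 brown.py f | grep -v brown
python3 - <<'E'
from h import *
a=cv2.imread("pics/side0.png");s=cv2.imread("pics/s_f.png");d=cv2.absdiff(a,s)[285:360,255:292].max(2);print((d>30).sum())
o=np.zeros((510,744,3),np.uint8);t=cv2.imread("pics/t_f.png")
o[:,:372]=cv2.resize(t[200:270,80:131],(372,510),interpolation=2);o[:,372:]=cv2.resize(s[255:360,240:317],(372,510),interpolation=2);cv2.imwrite("pics/pf.png",o)
E
```

```text
pale top 109 [ 82.1 243. ] [ 82.9 224.8] [452.  469.8 171. ] [503.9 472.1 171. ]
pale top 75 [ 96.  239.4] [137.  240.9] [463.1 431.4 171. ] [461.3 314.4 171. ]
pale side 319 [273. 342.] [274.5 281.5] [434.4 508.  171. ] [480.4 328.9 171. ]
pale side 246 [255.2 325. ] [261.1 290. ] [484.3 474.1 171. ] [503.4 366.4 171. ]
[-0.   0.6 -1.1  1.6  0.5  1.3 -1.2] [464.1 406.3 236.8] psi 90.85914130930593
0
```

carry_out(
  plan=[
    {"jaw": 0, "x": 0.04, "y": -0.06, "z": 0.8, "rx": 0, "ry": 0, "rz": 0},
    {"jaw": 0, "x": 0, "y": 0, "z": 0.9, "rx": 0, "ry": 0, "rz": 0},
    {"jaw": 0, "x": 0, "y": 0, "z": 0.9, "rx": 0, "ry": 0, "rz": 0},
    {"jaw": 0, "x": 0, "y": 0, "z": 0.9, "rx": 0, "ry": 0, "rz": 0},
    {"jaw": 0, "x": 0, "y": 0, "z": 0.8, "rx": 0, "ry": 0, "rz": 0},
  ],
)

```text
time_s: 54.55
tcp_pos: [462.3, 406.9, 127.6]
ee_rot: [0.702, 0.712, 0.0, 0.0]
ft_force: [-0.3, -0.4, 0.0]
grip_width: 0.998
finger_force: 0.0
```

carry_out(
  plan=[
    {"jaw": 0, "x": 0, "y": 0, "z": 0.5, "rx": 0, "ry": 0, "rz": 0},
    {"jaw": 0, "x": 0, "y": 0, "z": 0, "rx": 0, "ry": 0, "rz": 0},
    {"jaw": 0, "x": 0, "y": 0, "z": 0, "rx": 0, "ry": 0, "rz": 0},
    {"jaw": 0, "x": 0, "y": 0, "z": 0, "rx": 0, "ry": 0, "rz": 0},
  ],
)

```text
time_s: 54.95
tcp_pos: [462.7, 407.7, 117.0]
ee_rot: [0.702, 0.712, 0.001, 0.0]
ft_force: [0.4, -0.1, 0.4]
grip_width: 1.0
finger_force: 0.0
```

carry_out(
  plan=[
    {"jaw": 1, "x": 0, "y": 0, "z": 0, "rx": 0, "ry": 0, "rz": 0},
    {"jaw": 1, "x": 0, "y": 0, "z": 0, "rx": 0, "ry": 0, "rz": 0},
    {"jaw": 1, "x": 0, "y": 0, "z": 0, "rx": 0, "ry": 0, "rz": 0},
    {"jaw": 1, "x": 0, "y": 0, "z": 0, "rx": 0, "ry": 0, "rz": 0},
    {"jaw": 1, "x": 0, "y": 0, "z": 0, "rx": 0, "ry": 0, "rz": 0},
  ],
)

```text
time_s: 55.45
tcp_pos: [462.2, 406.8, 115.7]
ee_rot: [0.702, 0.712, 0.0, 0.0]
ft_force: [-0.0, 0.5, -0.0]
grip_width: 0.144
finger_force: 0.0
```

carry_out(
  plan=[
    {"jaw": 1, "x": 0, "y": 0, "z": 0, "rx": 0, "ry": 0, "rz": 0},
    {"jaw": 1, "x": 0, "y": 0, "z": 0, "rx": 0, "ry": 0, "rz": 0},
    {"jaw": 1, "x": 0, "y": 0, "z": 0, "rx": 0, "ry": 0, "rz": 0},
    {"jaw": 1, "x": 0, "y": 0, "z": 0, "rx": 0, "ry": 0, "rz": 0},
  ],
)

```text
time_s: 55.85
tcp_pos: [462.2, 407.1, 115.8]
ee_rot: [0.702, 0.712, 0.0, -0.0]
ft_force: [-0.4, -0.1, 0.9]
grip_width: 0.066
finger_force: 58.5
```

carry_out(
  plan=[
    {"jaw": 1, "x": 0, "y": 0, "z": -0.5, "rx": 0, "ry": 0, "rz": 0},
    {"jaw": 1, "x": 0, "y": 0, "z": -0.9, "rx": 0, "ry": 0, "rz": 0},
    {"jaw": 1, "x": 0, "y": 0, "z": -0.9, "rx": 0, "ry": 0, "rz": 0},
    {"jaw": 1, "x": 0, "y": 0, "z": -0.9, "rx": 0, "ry": 0, "rz": 0},
    {"jaw": 1, "x": 0, "y": 0, "z": -0.9, "rx": 0, "ry": 0, "rz": 0},
  ],
)

```text
time_s: 56.35
tcp_pos: [462.0, 406.6, 219.5]
ee_rot: [0.702, 0.712, -0.0, 0.0]
ft_force: [-0.1, -1.0, -2.0]
grip_width: 0.068
finger_force: 58.6
```

carry_out(
  plan=[
    {"jaw": 1, "x": 0, "y": 0, "z": -0.8, "rx": 0, "ry": 0, "rz": 0},
    {"jaw": 1, "x": -0.3, "y": 0, "z": -0.47, "rx": 0, "ry": 0, "rz": 0},
    {"jaw": 1, "x": -0.8, "y": 0, "z": 0, "rx": 0, "ry": 0, "rz": 0},
    {"jaw": 1, "x": -0.9, "y": 0, "z": 0, "rx": 0, "ry": 0, "rz": 0},
    {"jaw": 1, "x": -0.9, "y": 0, "z": 0, "rx": 0, "ry": 0, "rz": 0},
  ],
)

```text
time_s: 56.85
tcp_pos: [462.9, 332.8, 249.7]
ee_rot: [0.702, 0.713, -0.001, 0.0]
ft_force: [0.1, -0.2, -1.8]
grip_width: 0.068
finger_force: 58.6
```

carry_out(
  plan=[
    {"jaw": 1, "x": -0.9, "y": 0, "z": 0, "rx": 0, "ry": 0, "rz": 0},
    {"jaw": 1, "x": -0.9, "y": 0, "z": 0, "rx": 0, "ry": 0, "rz": 0},
    {"jaw": 1, "x": -0.9, "y": 0, "z": 0, "rx": 0, "ry": 0, "rz": 0},
    {"jaw": 1, "x": -0.9, "y": 0, "z": 0, "rx": 0, "ry": 0, "rz": 0},
    {"jaw": 1, "x": -0.9, "y": 0, "z": 0, "rx": 0, "ry": 0, "rz": 0},
  ],
)

```text
time_s: 57.35
tcp_pos: [464.4, 220.0, 249.6]
ee_rot: [0.702, 0.712, -0.001, 0.0]
ft_force: [-0.0, -0.1, -2.0]
grip_width: 0.071
finger_force: 58.6
```

carry_out(
  plan=[
    {"jaw": 1, "x": -0.9, "y": 0, "z": 0, "rx": 0, "ry": 0, "rz": 0},
    {"jaw": 1, "x": -0.9, "y": 0.2, "z": 0, "rx": 0, "ry": 0, "rz": 0},
    {"jaw": 1, "x": -0.8, "y": 0.2, "z": 0, "rx": 0, "ry": 0, "rz": 0},
    {"jaw": 1, "x": -0.6, "y": 0.15, "z": 0, "rx": 0, "ry": 0, "rz": 0},
    {"jaw": 1, "x": -0.28, "y": 0, "z": 0, "rx": 0, "ry": 0, "rz": 0},
  ],
)

```text
time_s: 57.85
tcp_pos: [480.1, 132.4, 249.6]
ee_rot: [0.703, 0.711, -0.001, 0.0]
ft_force: [-0.4, -0.2, -1.9]
grip_width: 0.071
finger_force: 58.6
```

carry_out(
  plan=[
    {"jaw": 1, "x": 0, "y": 0, "z": 0, "rx": 0, "ry": 0, "rz": 0},
    {"jaw": 1, "x": 0, "y": 0, "z": 0, "rx": 0, "ry": 0, "rz": 0},
    {"jaw": 1, "x": 0, "y": 0, "z": 0, "rx": 0, "ry": 0, "rz": 0},
    {"jaw": 1, "x": 0, "y": 0, "z": 0, "rx": 0, "ry": 0, "rz": 0},
  ],
)

```text
time_s: 58.25
tcp_pos: [479.7, 136.1, 250.0]
ee_rot: [0.701, 0.713, 0.0, -0.0]
ft_force: [-0.2, -0.1, -1.1]
grip_width: 0.07
finger_force: 58.6
```

```bash
python3 brown.py g | tail -1
python3 - <<'E'
from h import *
np.set_printoptions(precision=1,suppress=True)
# hook0 tip / bottom in the s_e side view: bright gray rod pixels
p=arm.read_state()["tcp_pos"]
s=cv2.imread("pics/s_e.png")
for n,q in dict(tip=(524,109,285),bot=(546,109,257),bar=(603,109.5,267)).items(): print(n,proj("side",q))
print("ctr",proj("side",p+[0,-25,55]))
c=cv2.imread("pics/top0.png")
f=lambda x,y:(230+(x-400)/4,110+y/4)
print("hook0 tip from l3",onz("side",*f(603,336),285),"bot",onz("side",*f(575,365),257),"bar",onz("side",*f(497,344),267))
print("hook1 tip from l2",onz("side",*f(643,253),285),"bot",onz("side",*f(613,284),257))
E
```

```text
[ 0.7  0.3 -1.2  1.8  0.3  1.2 -0.6] [479.8 135.8 250. ] psi 90.93875077468883
tip [280.3 194.3]
bot [272.7 201.7]
bar [253.1 196. ]
ctr [296.1 190.5]
hook0 tip from l3 [523.3 107.4 285. ] bot [543.8 105.8 257. ] bar [599.7 108.8 267. ]
hook1 tip from l2 [524.5 -14.  285. ] bot [546.4 -10.9 257. ]
```

carry_out(
  plan=[
    {"jaw": 1, "x": -0.14, "y": 0.4, "z": 0, "rx": 0, "ry": 0, "rz": 0},
    {"jaw": 1, "x": 0, "y": 0.6, "z": 0, "rx": 0, "ry": 0, "rz": 0},
    {"jaw": 1, "x": 0, "y": 0.6, "z": 0, "rx": 0, "ry": 0, "rz": 0},
    {"jaw": 1, "x": 0, "y": 0.6, "z": 0, "rx": 0, "ry": 0, "rz": 0},
    {"jaw": 1, "x": 0, "y": 0.4, "z": 0, "rx": 0, "ry": 0, "rz": 0},
  ],
)

```text
time_s: 58.85
tcp_pos: [546.7, 132.1, 249.5]
ee_rot: [0.702, 0.712, 0.0, -0.0]
ft_force: [0.1, 0.9, -1.1]
grip_width: 0.066
finger_force: 58.6
```

carry_out(
  plan=[
    {"jaw": 1, "x": 0, "y": 0.09, "z": 0, "rx": 0, "ry": 0, "rz": 0},
    {"jaw": 1, "x": 0, "y": 0, "z": 0, "rx": 0, "ry": 0, "rz": 0},
    {"jaw": 1, "x": 0, "y": 0, "z": 0, "rx": 0, "ry": 0, "rz": 0},
  ],
)

```text
time_s: 59.15
tcp_pos: [546.7, 132.9, 249.8]
ee_rot: [0.702, 0.713, -0.0, -0.0]
ft_force: [0.2, -0.1, -2.2]
grip_width: 0.066
finger_force: 58.6
```

carry_out(
  plan=[
    {"jaw": 1, "x": 0, "y": 0, "z": 0.3, "rx": 0, "ry": 0, "rz": 0},
    {"jaw": 1, "x": 0, "y": 0, "z": 0.3, "rx": 0, "ry": 0, "rz": 0},
    {"jaw": 1, "x": 0, "y": 0, "z": 0.3, "rx": 0, "ry": 0, "rz": 0},
    {"jaw": 1, "x": 0, "y": 0, "z": 0.3, "rx": 0, "ry": 0, "rz": 0},
    {"jaw": 1, "x": 0, "y": 0, "z": 0.1, "rx": 0, "ry": 0, "rz": 0},
  ],
)

```text
time_s: 59.65
tcp_pos: [546.6, 132.2, 216.1]
ee_rot: [0.702, 0.712, -0.001, -0.0]
ft_force: [0.1, -0.3, -2.1]
grip_width: 0.069
finger_force: 58.6
```

carry_out(
  plan=[
    {"jaw": 1, "x": 0, "y": 0, "z": 0.12, "rx": 0, "ry": 0, "rz": 0},
    {"jaw": 1, "x": 0, "y": 0, "z": 0.08, "rx": 0, "ry": 0, "rz": 0},
    {"jaw": 1, "x": 0, "y": 0, "z": 0, "rx": 0, "ry": 0, "rz": 0},
  ],
)

```text
time_s: 59.95
tcp_pos: [547.4, 132.6, 212.3]
ee_rot: [0.702, 0.712, 0.0, 0.0]
ft_force: [0.2, 0.4, -1.7]
grip_width: 0.068
finger_force: 58.6
```

carry_out(
  plan=[
    {"jaw": 1, "x": 0, "y": 0, "z": 0.08, "rx": 0, "ry": 0, "rz": 0},
    {"jaw": 1, "x": 0, "y": 0, "z": 0, "rx": 0, "ry": 0, "rz": 0},
  ],
)

```text
time_s: 60.15
tcp_pos: [548.2, 132.8, 210.8]
ee_rot: [0.702, 0.712, 0.001, 0.0]
ft_force: [2.3, 0.6, -0.5]
grip_width: 0.06
finger_force: 58.7
```

carry_out(
  plan=[
    {"jaw": 1, "x": 0, "y": 0, "z": 0.06, "rx": 0, "ry": 0, "rz": 0},
    {"jaw": 1, "x": 0, "y": 0, "z": 0, "rx": 0, "ry": 0, "rz": 0},
  ],
)

```text
time_s: 60.35
tcp_pos: [548.3, 132.9, 209.8]
ee_rot: [0.702, 0.712, 0.001, 0.001]
ft_force: [2.2, -0.1, 4.8]
grip_width: 0.067
finger_force: 59.1
```

Seated. I release, rise, withdraw clear of the view, and check with a picture.

carry_out(
  plan=[
    {"jaw": 0.85, "x": 0, "y": 0, "z": 0, "rx": 0, "ry": 0, "rz": 0},
    {"jaw": 0.8, "x": 0, "y": 0, "z": 0, "rx": 0, "ry": 0, "rz": 0},
    {"jaw": 0.6, "x": 0, "y": 0, "z": 0, "rx": 0, "ry": 0, "rz": 0},
    {"jaw": 0.6, "x": 0, "y": 0, "z": 0, "rx": 0, "ry": 0, "rz": 0},
    {"jaw": 0.6, "x": 0, "y": 0, "z": 0, "rx": 0, "ry": 0, "rz": 0},
  ],
)

```text
time_s: 60.85
tcp_pos: [547.1, 132.5, 208.7]
ee_rot: [0.702, 0.712, -0.0, -0.0]
ft_force: [-0.3, 0.1, -0.7]
grip_width: 0.401
finger_force: 0.0
```

carry_out(
  plan=[
    {"jaw": 0.6, "x": 0, "y": 0, "z": -0.3, "rx": 0, "ry": 0, "rz": 0},
    {"jaw": 0.6, "x": 0, "y": 0, "z": -0.7, "rx": 0, "ry": 0, "rz": 0},
    {"jaw": 0.6, "x": 0, "y": 0, "z": -1, "rx": 0, "ry": 0, "rz": 0},
    {"jaw": 0.6, "x": 0, "y": 0, "z": -1, "rx": 0, "ry": 0, "rz": 0},
    {"jaw": 0.6, "x": 0, "y": 0, "z": -1, "rx": 0, "ry": 0, "rz": 0},
  ],
)

```text
time_s: 61.35
tcp_pos: [547.2, 132.8, 310.4]
ee_rot: [0.702, 0.713, 0.0, 0.0]
ft_force: [0.6, 0.5, -0.4]
grip_width: 0.402
finger_force: 0.0
```

carry_out(
  plan=[
    {"jaw": 0.6, "x": 0.5, "y": -0.8, "z": -1, "rx": 0, "ry": 0, "rz": 0},
    {"jaw": 0.6, "x": 1, "y": -0.8, "z": -1, "rx": 0, "ry": 0, "rz": 0},
    {"jaw": 0.6, "x": 1, "y": -0.8, "z": 0, "rx": 0, "ry": 0, "rz": 0},
    {"jaw": 0.6, "x": 1, "y": -0.8, "z": 0, "rx": 0, "ry": 0, "rz": 0},
    {"jaw": 0.6, "x": 1, "y": -0.5, "z": 0, "rx": 0, "ry": 0, "rz": 0},
  ],
)

```text
time_s: 61.85
tcp_pos: [451.6, 245.0, 359.9]
ee_rot: [0.701, 0.713, 0.0, 0.001]
ft_force: [0.3, 0.8, 0.2]
grip_width: 0.401
finger_force: 0.0
```

carry_out(
  plan=[
    {"jaw": 0.6, "x": 1, "y": 0, "z": 0, "rx": 0, "ry": 0, "rz": 0},
    {"jaw": 0.6, "x": 1, "y": 0, "z": 0, "rx": 0, "ry": 0, "rz": 0},
    {"jaw": 0.6, "x": 1, "y": 0, "z": 0, "rx": 0, "ry": 0, "rz": 0},
    {"jaw": 0.6, "x": 1, "y": 0, "z": 0, "rx": 0, "ry": 0, "rz": 0},
    {"jaw": 0.6, "x": 1, "y": 0, "z": 0, "rx": 0, "ry": 0, "rz": 0},
  ],
)

```text
time_s: 62.35
tcp_pos: [451.1, 369.8, 359.4]
ee_rot: [0.702, 0.712, 0.0, 0.0]
ft_force: [0.0, -0.4, 0.4]
grip_width: 0.401
finger_force: 0.0
```

carry_out(
  plan=[
    {"jaw": 0.6, "x": 1, "y": 0, "z": 0, "rx": 0, "ry": 0, "rz": 0},
    {"jaw": 0.6, "x": 1, "y": 0, "z": 0, "rx": 0, "ry": 0, "rz": 0},
    {"jaw": 0.6, "x": 0, "y": 0, "z": 0, "rx": 0, "ry": 0, "rz": 0},
    {"jaw": 0.6, "x": 0, "y": 0, "z": 0, "rx": 0, "ry": 0, "rz": 0},
    {"jaw": 0.6, "x": 0, "y": 0, "z": 0, "rx": 0, "ry": 0, "rz": 0},
  ],
)

```text
time_s: 62.85
tcp_pos: [450.9, 417.8, 359.1]
ee_rot: [0.702, 0.712, -0.0, 0.0]
ft_force: [0.1, 0.1, -0.6]
grip_width: 0.398
finger_force: 0.0
```

carry_out(
  plan=[
    {"jaw": 0.6, "x": 0, "y": 0, "z": 0, "rx": 0, "ry": 0, "rz": 0},
    {"jaw": 0.6, "x": 0, "y": 0, "z": 0, "rx": 0, "ry": 0, "rz": 0},
    {"jaw": 0.6, "x": 0, "y": 0, "z": 0, "rx": 0, "ry": 0, "rz": 0},
    {"jaw": 0.6, "x": 0, "y": 0, "z": 0, "rx": 0, "ry": 0, "rz": 0},
    {"jaw": 0.6, "x": 0, "y": 0, "z": 0, "rx": 0, "ry": 0, "rz": 0},
  ],
)

```text
time_s: 63.35
tcp_pos: [450.6, 418.5, 359.0]
ee_rot: [0.702, 0.712, 0.0, 0.0]
ft_force: [-0.9, 0.7, 0.4]
grip_width: 0.398
finger_force: 0.0
```

Run:
```python
from h import *
t=optics.read_camera("top");s=optics.read_camera("side")
o=np.zeros((560,800,3),np.uint8);o[:,:440]=cv2.resize(t[130:285,170:292],(440,560),interpolation=2);o[:,440:]=cv2.resize(s[110:290,215:331],(360,560),interpolation=2)
cv2.imwrite("pics/fin.png",o);print([(a,b.tolist()) for a,b in blob(s,(0,170,90),(6,255,255),(60,120,420,330))])
for k in range(18): optics.read_camera("side")
s2=optics.read_camera("side");print("moving px",(cv2.absdiff(s,s2)[110:290,215:331].max(2)>30).sum())
```

```text
[(array([232.4, 207.9]), [230, 203, 7, 13, 63])]
moving px 0
```

View pics/fin.png

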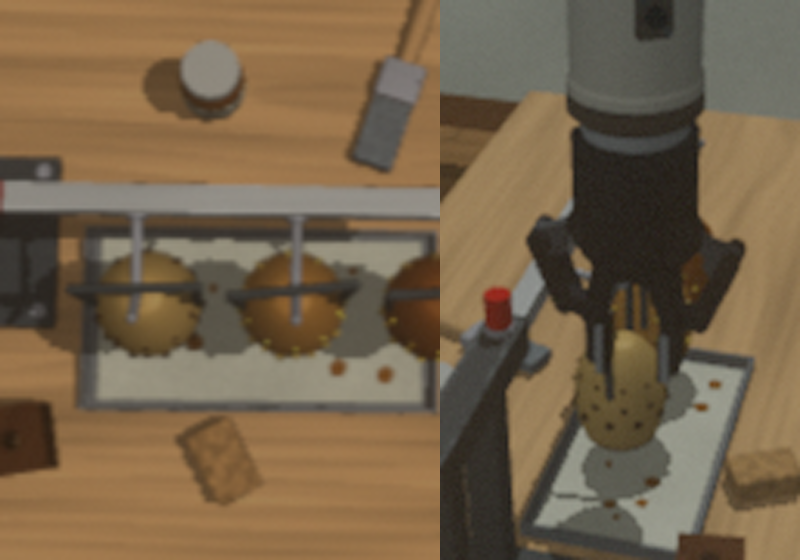

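The picture shows all three lanterns on their hooks, the pin seated, and the jar, brush and sander where they were. I let a second pass, check that nothing moves in the top view, and hand in.

Run:
```python
from h import *
a=optics.read_camera("top")
for k in range(20): b=optics.read_camera("top")
d=(cv2.absdiff(a,b)[120:285,150:300].max(2)>25).sum();print(d)
if d<5: print(arm.sign_off())
```

```text
0
the job is handed in; nothing more can be done
None
```

The job is handed in: the pin is seated and held a 16 N pull on the knob, all three lanterns hang still on the hooks, and the jar, brush and sanding block were not touched.

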